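Ram the tins home in a mailing tube

ROBOT

A 7-joint arm with a two-finger parallel gripper is mounted at the origin on the work surface. World frame = base frame: x ahead of the robot, y to its left, z up, the work surface at z = 0. Lengths are in mm, angles in rad, forces in N, time in s.
With the tool pointing down it reaches from about 350 to 900 mm from the base axis. Payload 8.1 kg.
Tool frame: the origin (TCP) lies midway between the tips of the shut fingers; the grasp point (between the pads) lies 19 mm behind it (bot.grasp_offset is the distance from the TCP to the grasp point, in mm); z points along the fingers, y is the direction in which the jaws open and shut (so a half turn about z gives the same grasp; the last joint's range is limited). The gripper opens to 92 mm and grips with 3 to 60 N. Pads are 19 mm wide; open, the fingers measure 130 mm over their backs; the gripper's body (75 mm by 190 mm) begins 47 mm behind the grasp point.
Start: joints at [-1.288, 0.434, 0.025, 1.573, -0.012, 1.134, -0.075], TCP at [235.216, 579.065, 204.742] pointing down, gripper open.
Joint ranges: [-2.62, 2.62], [-0.44, 2.09], [-1.27, 1.32], [0.08, 2.57], [-1.32, 4.46], [0.12, 2], [-2.74, 2.74]. Speed limits (rad/s): [2.22, 2.22, 3.01, 3.01, 3.14, 3.14, 3.14].

INTERFACE

Orientations are given as a unit quaternion [x, y, z, w].
In Python, from cell import bot gives the robot as it stands. The module is installed in compiled form; this text tells all that it offers.
- The arm moves only by the shell command python3 -m pendant 'ROWS'. ROWS is JSON, a list that holds one entry, the list of rows, each a list of 5 numbers: the gripper command: -1 is fully open, 1 is shut, values between are in proportion, then the shift along the world's x, y, z normalised to -1 to 1, where 1 is 0.3 m, then the turn about the world's z normalised to -1 to 1, where 1 is 45 degrees. A call has 1 to 8 rows; each row shifts and turns the pose as measured when the row begins; what a row does not reach is not made up. A row lasts 1/12 s, in which the tool goes at most 41.7 mm and 7.16 degrees, less where a joint would pass 70% of its speed; a pose out of reach is approached as far as the arm can. A call with a number of a shift or a turn outside -1 to 1 is refused whole. A call with a gripper value outside its range is refused whole. The fingers move at their own pace and stop on an object; the grip force is fixed at half the most. Time passes only in rows, so rows that do not move let the fingers close. It gives the time, the measured TCP pose, the force and the opening at its end, in the units of the state.
- bot.read_state(): the state, without advancing time (a new reading comes with each control period).
- bot.camera(name): name is "scene" or "top" or "wrist"; returns the picture (420x560x3 uint8, red, green, blue); there is no depth.
- bot.camera_info(name): a dict with "fov_y" (degrees; the focal length in pixels is half the picture's height over the tangent of half this angle, whatever the lens; pixels are square), "cx", "cy" (the principal point, pixels), "rvec" (rotation vector, rad) and "tvec" (3), from world to camera coordinates, as OpenCV has them; the wrist camera has in their place "tool_from_camera" (4x4, takes a point from camera to tool coordinates, whose origin is the TCP and whose axes are the flange's). Camera axes: x right, y down, z forward; pixel columns grow to the right and rows downward; lengths in mm; the calibration is good to about 2 mm. The wrist camera is an equidistant fisheye: a pixel r from the principal point sees the ray r / f radians off the axis. A picture is of the moment at which its call begins: read the wrist's pose just before it. camera_info takes no time and is no camera call.
- bot.close_job(): hands the job in, once; it reports no verdict.
Trained networks look in the newest picture that a camera, given by its name, has taken for a name from the list of things; names that differ only in an ending like _2 or _b are one class to them, and where a whole thing is asked for, a point or a joint stands for the part that bears it (a point fixed in the world has none). Each returns a list of dicts, best first, with "score" (0 to 1); they miss things now and then, are a little off and sometimes report something else, mostly with a low value. They report only what shows in the picture. A call takes as long as a camera call. They do not tell look-alikes from the thing itself.
- bot.boxes_of(camera, name): "point" ([column, row] in pixels, amid what is visible of it).
- bot.outline_of(camera, name): "mask" (420x560 bool, what is visible of it) and "point" ([column, row] in pixels, amid what is visible of it).
The state is a dict: "t": time; "qpos": joint angles; "joint_vel": joint speeds; "tau": joint torques, N m; "tcp_pos": TCP position; "tcp_rot": TCP orientation; "wrist_force": force on the tool from outside, world axes, zero at the start; "torque": the same for the moment, N m; "gripper_width": finger opening in mm.
Only numpy, scipy, OpenCV 4.12 (cv2) and the standard library are available. Lean on these libraries where they do the work, as an engineer would, in place of code of your own. Each camera call takes 0.05 s, during which the arm holds its last target.

TASK

Lay the loose long tin gently in the gutter of the packing jig, then use the pusher to drive it down the clear tube behind the tin that is already in there, until both tins are pressed firmly home against the closed end. Draw the pusher out, hang it gently back on its two hooks so that it stays balanced there, and leave the other things on the bench where they are.

Things in the scene. Friction and masses are not known exactly. Their poses are not given: they have to be found in the camera images.
- tin_loose_center (a point): The loose long tin: octagonal, plain aluminium, 75 mm long, 44 mm across its flats, about 0.14 kg, lying on a flat on the bench, so two upright flats can be gripped from above. This point is its centre, 22 mm above the bench at the start; y runs along the tin, z up. It may have changed places with the short tin.
- tin_in_tube_center (a point): A second tin, exactly like the loose long one, lying part-way down inside the clear tube, short of its closed end. This point is its centre; y runs along the tin.
- jig: The packing jig, fixed to the bench: base board 100 mm wide and 18 mm thick, from 100 mm before the tube's mouth to 245 mm past it, carrying an aluminium gutter and, beyond it, a level clear tube strapped in two saddles with a stop behind its closed end. Origin on the bench under the tube's mouth; y points along gutter and tube, into the tube.
- gutter (a point): The gutter: a V of aluminium angle, 83 mm long, sides at 45 degrees, open above and at its outer end; a tin lying with two flats upright fits it. This point is where the centre of such a tin comes to rest, 61 mm above the bench, 43.5 mm before the mouth. y points into the tube, z up. The V's upper edges are 13 mm below this point and 20 mm to either side, so fingers pass outside.
- tube_mouth (a point): Centre of the open mouth of the clear round tube, on its axis, 62 mm above the bench: bore 52 mm, wall 2.5 mm, inside depth 210 mm. y points into the tube, z up. A tin in the gutter is in line with the bore, 1 mm below its axis; inside the tube it lies about 3 mm below the axis. Only friction holds the tins in the tube (1 to 5 N to slide them).
- tube_bottom (a point): Centre of the inside of the tube's closed end (rigid), 210 mm in from the mouth; y points from mouth to closed end. With both tins home their centres are 37.5 and 112.5 mm short of this point, and the near end of the second tin is 60 mm inside the mouth.
- pusher_grip (a point): The pusher, 226 mm long, 0.17 kg, hung on its stand: octagonal wooden handle 75 mm long, 26 mm across flats (two upright at the start), steel rod of 12 mm diameter showing 136 mm, black plastic head 39 mm across and 14 mm thick. This point is the handle's centre on the rod's axis; y points to the head. The mass centre is about 96 mm from here, towards the head.
- pusher_face (a point): Centre of the flat front of the pusher's head, 188 mm from the handle's centre; y points out of it along the rod.
- stand: The pusher's stand, fixed to the bench: a plywood panel 130 mm wide (along y) and 150 mm high on a foot 110 x 130 x 18 mm, with two V-shaped steel hooks on the panel's +x face. Origin at the foot's underside; the panel's face lies at x = -29 mm.
- hooks_mid (a point): Midway between the two hooks (30 mm to either side along y), where the rod's axis lies when hung, 118 mm above the bench. y is the way the head points; x points away from the panel. Each V opens upwards, 36 mm wide; its tip rises 15 mm above this point. At the start the handle's centre is about 108 mm away at -y; the rod balances only with its mass centre between the hooks.
- short_tin_center (a point): Bystander: a short octagonal tin, 45 mm long and 44 mm across, lying on the bench; this point is its centre. Not to be packed.
- end_plug: Bystander: white plastic end plug of the tube, a disc 60 mm across and 22 mm high, lying on the bench; origin at its underside.
- tape_roll: Bystander: roll of brown tape, 100 mm across and 48 mm high, lying flat; origin at its underside.
- small_parcel: Bystander: small carton, 100 x 75 x 60 mm; origin at its underside.
- flat_parcel: Bystander: flat carton, 130 x 100 x 35 mm; origin at its underside.
- marker: Bystander: marker pen, 130 mm long and 14 mm thick, lying along its y; origin at its underside.
- scanner: Bystander: hand-held scanner lying on its side, about 150 mm long and 34 mm high; origin at the underside of its grip.
There are look-alikes about, which are no part of the job. There is more than one size of the part that bears pusher_grip; the job needs the larger.

How it is judged:
By the outcome, as a careful person would: the job done as asked, in the order asked, and still so for the second after the job is handed in, with the robot touching nothing.
It also fails if it takes over 72 s, if anything falls off the work surface, if the arm or the gripper's body presses on something with over 40 N, if the wrist force passes 120 N, or if a joint passes its speed limit or range.

## Working session

There is one attempt and no reset: what is moved stays moved. The work goes in short steps, Python scripts to look and compute and a shell command to move; the robot and the scene stay as the last step left them, time stands still between calls to the robot, and variables do not carry over. Pictures are saved under pics/ and viewed, and the job is handed in when it is done.

```bash
mkdir -p pics; ls; python3 - <<'E'
from cell import bot
import cv2,numpy as np
s=bot.read_state(); print({k:np.round(v,3).tolist() for k,v in s.items()})
for c in ["scene","top","wrist"]:
    im=bot.camera(c); cv2.imwrite(f"pics/{c}0.png",im[:,:,::-1]); 
    i=bot.camera_info(c); print(c,{k:np.round(v,4).tolist() for k,v in i.items()})
print(bot.grasp_offset)
E
```

```text
pics
{'t': 0.0, 'qpos': [-1.288, 0.435, 0.025, 1.574, -0.012, 1.134, -0.075], 'joint_vel': [-0.003, 0.001, -0.001, 0.001, -0.001, -0.001, 0.0], 'tau': [-0.001, -66.785, 0.985, -31.448, -0.06, 0.043, 0.0], 'tcp_pos': [235.043, 578.53, 203.952], 'tcp_rot': [0.192, 0.981, -0.001, -0.0], 'wrist_force': [-0.152, -0.018, -0.517], 'torque': [0.024, 0.014, -0.021], 'gripper_width': 91.876}
scene {'fov_y': 53.9617, 'cx': 281.8512, 'cy': 214.1639, 'rvec': [2.0211, 0.9071, -0.5011], 'tvec': [-306.4307, -111.3015, 1447.9487]}
top {'fov_y': 52.7764, 'cx': 278.3142, 'cy': 206.8273, 'rvec': [2.1814, -2.1254, 0.1202], 'tvec': [-14.7406, 469.779, 1208.7017]}
wrist {'fov_y': 65.7065, 'cx': 278.6839, 'cy': 202.0045, 'tool_from_camera': [[0.0002, -0.9643, -0.2649, 71.401], [1.0, 0.0002, 0.0002, 0.2305], [-0.0001, -0.2649, 0.9643, -180.7863], [0.0, 0.0, 0.0, 1.0]]}
18.8
```

View pics/scene0.png

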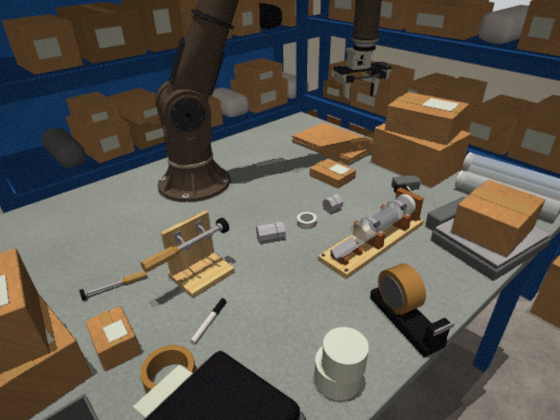

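View pics/top0.png

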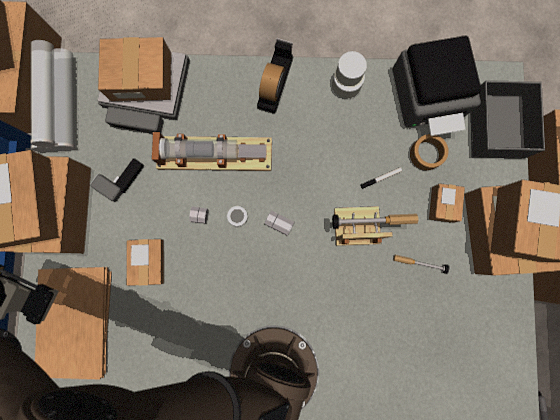

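View pics/wrist0.png

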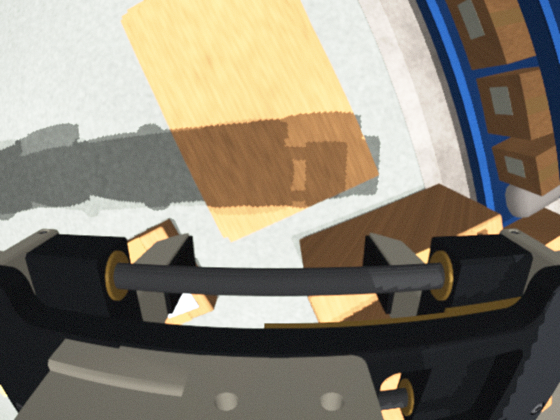

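```bash
cat > h.py <<'E'
from cell import bot
import cv2,numpy as np
from scipy.spatial.transform import Rotation as R
def K(c):
    i=bot.camera_info(c); f=210/np.tan(np.radians(i['fov_y'])/2)
    return f,i
def ray(c,px,st=None):
    f,i=K(c); u=(px[0]-i['cx']);v=(px[1]-i['cy'])
    if c!='wrist':
        M=R.from_rotvec(i['rvec']).as_matrix(); o=-M.T@np.array(i['tvec']); d=M.T@np.array([u/f,v/f,1])
    else:
        r=np.hypot(u,v); th=r/f; d=np.array([np.sin(th)*u/max(r,1e-9),np.sin(th)*v/max(r,1e-9),np.cos(th)])
        T=np.array(i['tool_from_camera']); M=R.from_quat(st['tcp_rot']).as_matrix()
        o=M@T[:3,3]+st['tcp_pos']; d=M@T[:3,:3]@d
    return np.array(o),d/np.linalg.norm(d)
def onz(c,px,z,st=None):
    o,d=ray(c,px,st); return o+d*(z-o[2])/d[2]
def proj(c,p,st=None):
    f,i=K(c);p=np.array(p,float)
    if c!='wrist':
        q=R.from_rotvec(i['rvec']).as_matrix()@p+np.array(i['tvec']); return np.array([i['cx']+f*q[0]/q[2],i['cy']+f*q[1]/q[2]])
    T=np.array(i['tool_from_camera']); M=R.from_quat(st['tcp_rot']).as_matrix()
    q=T[:3,:3].T@(M.T@(p-st['tcp_pos'])-T[:3,3]); th=np.arctan2(np.hypot(q[0],q[1]),q[2]); n=np.hypot(q[0],q[1])
    return np.array([i['cx']+f*th*q[0]/n,i['cy']+f*th*q[1]/n])
def tri(c1,p1,c2,p2):
    o1,d1=ray(c1,p1);o2,d2=ray(c2,p2)
    A=np.stack([d1,-d2],1); s=np.linalg.lstsq(A,o2-o1,rcond=None)[0]
    a=o1+s[0]*d1;b=o2+s[1]*d2; return (a+b)/2,np.linalg.norm(a-b)
def snap(c,name,crop=None,scale=1):
    st=bot.read_state(); im=bot.camera(c); o=im
    if crop: x0,y0,x1,y1=crop; o=im[y0:y1,x0:x1]
    o=cv2.resize(o,None,fx=scale,fy=scale,interpolation=cv2.INTER_CUBIC)
    cv2.imwrite(f'pics/{name}.png',o[:,:,::-1]); return st,im
E
python3 - <<'E'
from h import *
a=cv2.imread('pics/top0.png')
cv2.imwrite('pics/t1.png',cv2.resize(a[120:260,140:300],None,fx=4.5,fy=4,interpolation=cv2.INTER_CUBIC) if 0 else cv2.resize(a[125:245,140:300],None,fx=5,fy=5,interpolation=cv2.INTER_CUBIC))
cv2.imwrite('pics/t2.png',cv2.resize(a[160:280,310:470],None,fx=5,fy=5,interpolation=cv2.INTER_CUBIC))
b=cv2.imread('pics/scene0.png')
cv2.imwrite('pics/s1.png',cv2.resize(b[170:290,250:430],None,fx=4.4,fy=4.4,interpolation=cv2.INTER_CUBIC))
cv2.imwrite('pics/s2.png',cv2.resize(b[190:310,70:250],None,fx=4.4,fy=4.4,interpolation=cv2.INTER_CUBIC))
for n in ['tin_loose_center','pusher_grip','stand','jig','short_tin_center']:
  for c in ['top','scene']:
    r=bot.outline_of(c,n)
    print(n,c,[(round(x['score'],2),np.round(x['point']).tolist(),int(x['mask'].sum())) for x in r[:5]])
E
```

```text
tin_loose_center top [(0.84, [280.0, 221.0], 397), (0.65, [358.0, 231.0], 1484)]
tin_loose_center scene [(0.84, [268.0, 229.0], 438)]
pusher_grip top [(0.77, [388.0, 219.0], 600), (0.59, [413.0, 260.0], 220), (0.42, [210.0, 152.0], 3995)]
pusher_grip scene [(0.95, [174.0, 252.0], 824), (0.94, [121.0, 283.0], 344)]
stand top [(0.74, [359.0, 232.0], 1508)]
stand scene [(0.88, [193.0, 261.0], 3416)]
jig top [(0.64, [210.0, 153.0], 4069)]
jig scene [(0.82, [375.0, 231.0], 4218)]
short_tin_center top [(0.62, [199.0, 214.0], 255)]
short_tin_center scene [(0.71, [406.0, 183.0], 370)]
```

View pics/t1.png

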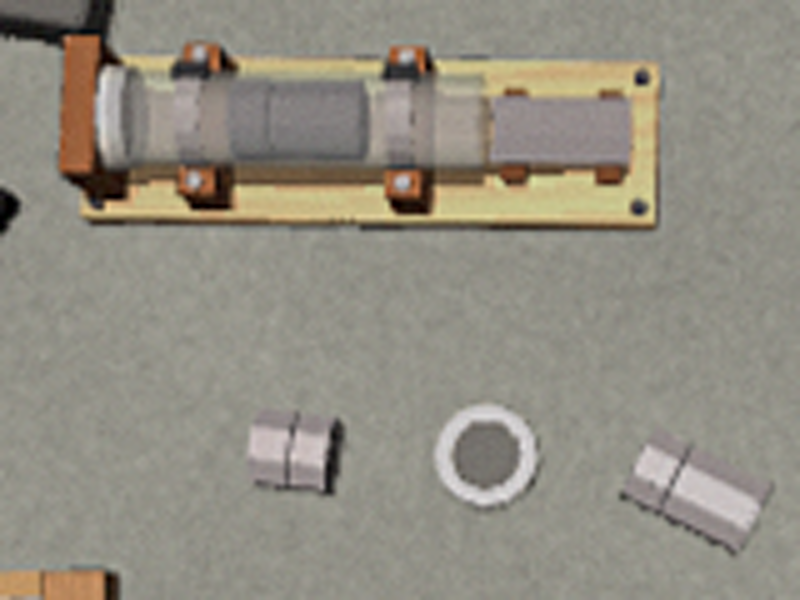

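View pics/t2.png

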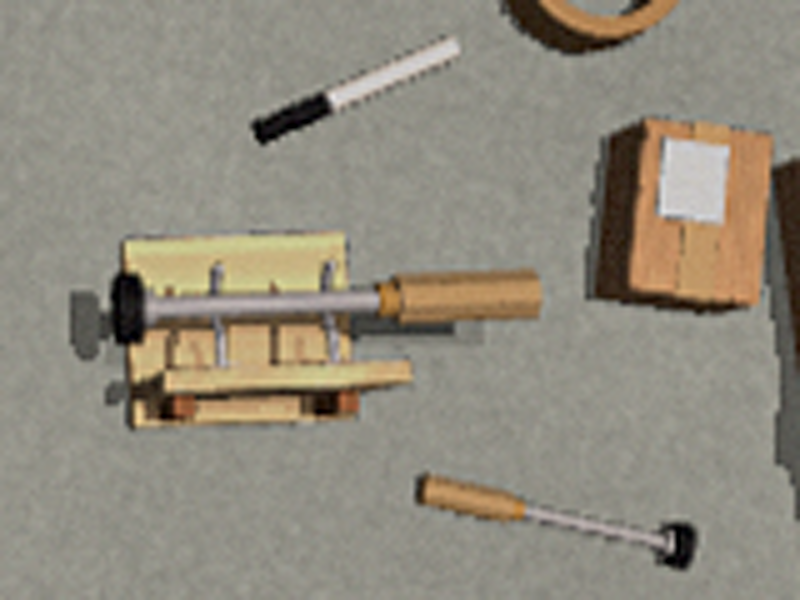

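View pics/s1.png

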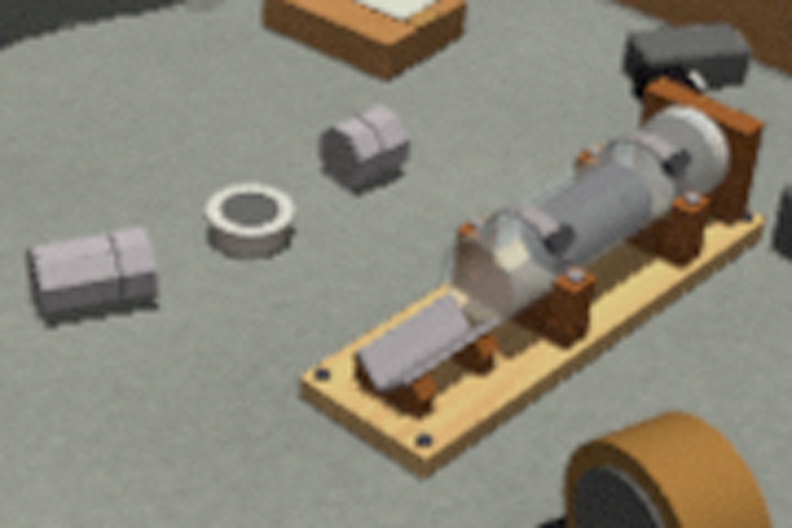

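View pics/s2.png

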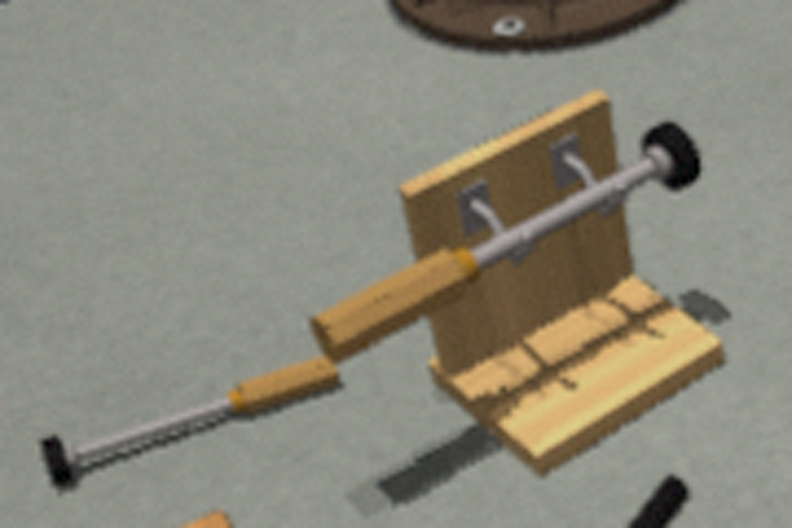

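```bash
python3 - <<'E'
from h import *
np.set_printoptions(precision=1,suppress=True)
t1=lambda x,y:(140+(x+.5)/5-.5,125+(y+.5)/5-.5)
t2=lambda x,y:(310+(x+.5)/5-.5,160+(y+.5)/5-.5)
s1=lambda x,y:(250+(x+.5)/4.4-.5,170+(y+.5)/4.4-.5)
s2=lambda x,y:(70+(x+.5)/4.4-.5,190+(y+.5)/4.4-.5)
T=lambda p,z:onz('top',p,z); S=lambda p,z:onz('scene',p,z)
print('jig corners z18', T(t1(657,62),18),T(t1(655,222),18),T(t1(82,222),18))
print(' scene', S(s1(303,376),18),S(s1(425,460),18),S(s1(763,220),18))
print('bolts',T(t1(641,77),18),T(t1(638,207),18),'sc',S(s1(322,374),18),S(s1(424,440),18))
print('gutter edges z48 outer',T(t1(630,97),48),T(t1(630,163),48),'mouth side',T(t1(493,97),48),T(t1(493,163),48))
print('tube at mouth (z62 sides)',T(t1(484,77),62),T(t1(484,167),62),'far',T(t1(110,70),62),T(t1(110,165),62))
print('tin in tube ends',T(t1(368,120),79),T(t1(230,120),79))
print('loose corners top flat z44: ',[T(t1(*p),44)[:2] for p in [(648,440),(685,452),(765,483),(735,545),(628,492)]])
print('long outline', [S(s1(*p),44)[:2] for p in [(30,246),(152,230)]])
print('pusher head,hfront,hend top z118', T(t2(128,308),118),T(t2(383,299),118),T(t2(540,294),118))
print('pusher head,hfront,hend scene z118', S(s2(672,157),118),S(s2(466,262),118),S(s2(328,338),118))
print('tri', tri('top',t2(128,308),'scene',s2(672,157)), tri('top',t2(540,294),'scene',s2(328,338)))
print('foot corners z18', T(t2(125,240),18),T(t2(345,233),18),T(t2(130,428),18))
print('panel top', T(t2(165,375),150),T(t2(411,362),150), 'sc',S(s2(404,188),150),S(s2(605,95),150))
for n in ['tin_loose_center','pusher_grip']:
  for c,z in [('top',22 if 'tin' in n else 118)]:
    m=bot.outline_of(c,n)[0]['mask']; ys,xs=np.nonzero(m); print(n,xs.min(),xs.max(),ys.min(),ys.max(),cv2.minAreaRect(np.stack([xs,ys],1).astype(np.float32)))
E
```

```text
jig corners z18 [682.4  25.2  18. ] [584.3  23.6  18. ] [575.9 366.1  18. ]
 scene [584.5  24.7  18. ] [682.2  23.3  18. ] [677.2 364.8  18. ]
bolts [672.9  34.6  18. ] [593.2  34.   18. ] sc [590.9  34.4  18. ] [670.7  35.4  18. ]
gutter edges z48 outer [652.2  39.4  48. ] [612.6  38.2  48. ] mouth side [650.2 119.8  48. ] [610.7 118.3  48. ]
tube at mouth (z62 sides) [658.2 123.9  62. ] [604.8 121.8  62. ] far [657.2 341.8  62. ] [600.7 338.4  62. ]
tin in tube ends [626.6 187.2  79. ] [624.7 266.2  79. ]
loose corners top flat z44:  [array([450.7,  23.1]), array([444.3,   1.6]), array([427.6, -44.9]), array([391.5, -28.5]), array([420.3,  33.7])]
long outline [array([399.2, -35. ]), array([438.5,  33.7])]
pusher head,hfront,hend top z118 [ 423.9 -158.   118. ] [ 432.3 -295.2  118. ] [ 437.2 -379.5  118. ]
pusher head,hfront,hend scene z118 [ 423.7 -157.8  118. ] [ 428.6 -291.8  118. ] [ 435.5 -373.1  118. ]
tri (array([ 423.9, -157.9,  118.2]), np.float64(0.027281829886556197)) (array([ 437.9, -376.2,  121.4]), np.float64(4.796999145139026))
foot corners z18 [ 473.2 -168.1   18. ] [ 480.7 -297.4   18. ] [ 363.  -172.2   18. ]
panel top [ 386.4 -173.7  150. ] [ 396.5 -301.8  150. ] sc [ 390.  -301.1  150. ] [ 387.1 -174.6  150. ]
tin_loose_center 266 294 210 233 ((279.1278381347656, 222.0079345703125), (26.874309539794922, 15.601369857788086), 25.34617805480957)
pusher_grip 332 417 214 228 ((374.5, 221.0), (14.0, 85.0), 90.0)
```

The top and scene views agree. Candidates, in top-view pixels:
- **Tins:** long tin (279,222), which I choose, and short tin (199,215), which is the bystander.
- **Pushers:** the large one on the stand (374,221), which I choose, and the small one on the bench (413,260), which is the look-alike.

The gutter is empty. The close crops above confirm both choices. I'm moving over the loose tin now and turning the jaws across it.

```bash
python3 -m pendant '[[[-1,0.04,-0.13,0,-0.159],[-1,0.04,-0.13,0,-0.159],[-1,0.04,-0.13,0,-0.159],[-1,0.04,-0.13,0,-0.159],[-1,0.04,-0.13,0,-0.159],[-1,0.04,-0.13,0,-0.159],[-1,0.04,-0.13,0,-0.159],[-1,0.04,-0.13,0,-0.159]]]'
```

```text
t: 1.42
tcp_pos: [326.1, 266.5, 203.3]
tcp_rot: [0.637, 0.77, 0.003, -0.002]
wrist_force: [0.7, 0.0, 0.8]
gripper_width: 91.6
```

```bash
python3 -m pendant '[[[-1,0.045,-0.13,0,-0.159],[-1,0.045,-0.13,0,-0.159],[-1,0.045,-0.13,0,-0.159],[-1,0.045,-0.13,0,-0.159],[-1,0.045,-0.13,-0.05,-0.1],[-1,0.045,-0.13,-0.05,0],[-1,0.045,-0.13,-0.05,0],[-1,0,0,0,0]]]'
python3 - <<'E'
from h import *
st,im=snap('wrist','w1',(0,0,560,420),1.4)
print(st['tcp_pos'],st['tcp_rot'],st['t'])
for r in bot.outline_of('wrist','tin_loose_center')[:3]:
    m=r['mask']; ys,xs=np.nonzero(m); print(r['score'],r['point'],m.sum(),cv2.minAreaRect(np.stack([xs,ys],1).astype(np.float32)))
    np.save('m.npy',bot.outline_of('wrist','tin_loose_center')[0]['mask']) if 0 else None
    P=np.array([onz('wrist',(x,y),22,st)[:2] for x,y in zip(xs,ys)],np.float32); (c,wh,a)=cv2.minAreaRect(P); print(c,wh,a)
E
```

```text
t: 2.08
tcp_pos: [419.9, -10.4, 164.8]
tcp_rot: [0.836, 0.548, 0.011, 0.0]
wrist_force: [-0.2, -0.7, 0.0]
gripper_width: 91.7
[419.94401501 -10.3610114  164.77699908] [8.36188438e-01 5.48329534e-01 1.11111871e-02 3.98618608e-04] 2.0833
0.64 [278.9, 183.0] 3421 ((279.0, 183.0), (80.0, 46.0), 90.0)Traceback (most recent call last):
  File "<stdin>", line 7, in <module>
  File "h.py", line 17, in onz
    o,d=ray(c,px,st); return o+d*(z-o[2])/d[2]
        ~~~^^^^^^^^^
  File "h.py", line 8, in ray
    f,i=K(c); u=(px[0]-i['cx']);v=(px[1]-i['cy'])
        ~^^^
  File "h.py", line 5, in K
    i=bot.camera_info(c); f=210/np.tan(np.radians(i['fov_y'])/2)
ValueError: time passes only in moves, steps and waits
```

View pics/w1.png

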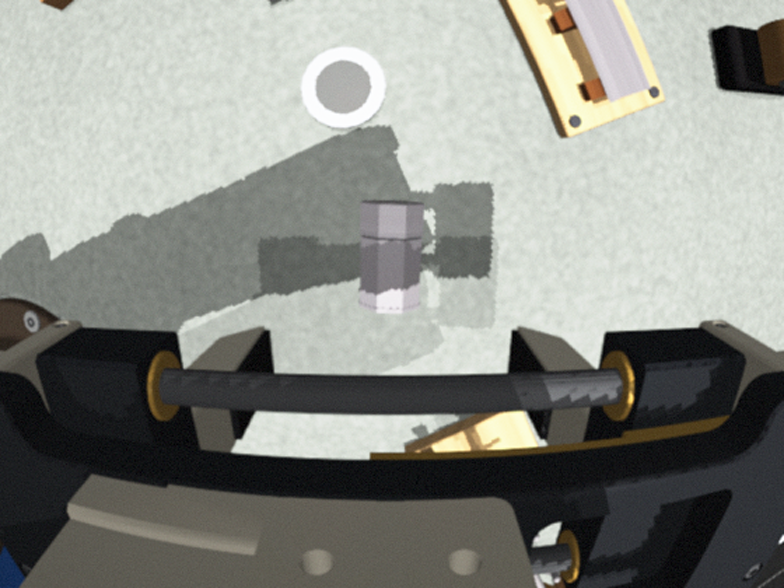

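```bash
python3 - <<'E'
s=open('h.py').read()
s=s.replace("def K(c):\n    i=bot.camera_info(c);","import functools\n@functools.lru_cache(None)\ndef K(c):\n    i=bot.camera_info(c);")
open('h.py','w').write(s)
E
python3 - <<'E'
from h import *
np.set_printoptions(precision=1,suppress=True)
st=bot.read_state(); g=lambda x,y,z:onz('wrist',(x/1.4,y/1.4),z,st)[:2]
M=R.from_quat(st['tcp_rot']).as_matrix(); print(st['tcp_pos'],M)
# widest edges z~31 (upper of upright flats)
print('left/right edges z31', g(360,235,31),g(423.5,235,31),'lower',g(361,300,31),g(421,300,31))
print('ends top flat z44', g(392,201,44), 'near bottom', g(390,313,0),g(390,290,44))
print(proj('wrist',[421,-4,22],st)*1.4)
E
```

```text
[419.1  -5.4 165.6] [[ 0.4  0.9  0. ]
 [ 0.9 -0.4  0. ]
 [ 0.   0.  -1. ]]
left/right edges z31 [409.7  22.9] [450.6   5.2] lower [390.9 -20.7] [430.9 -38.1]
ends top flat z44 [439.9  36.8] near bottom [402.6 -47.6] [414.4 -18.9]
[389.8 260.6]
```

```bash
python3 - <<'E'
from h import *
np.set_printoptions(precision=2,suppress=True)
st,im=snap('wrist','w2',(230,120,330,240),5)
print(st['tcp_pos'],st['tcp_rot'],st['joint_vel'])
m=bot.outline_of('wrist','tin_loose_center')[0]['mask']; ys,xs=np.nonzero(m); print(xs.min(),xs.max(),ys.min(),ys.max())
for y in (145,160,180,200,215):
    r=xs[ys==y]; 
    if len(r): a=onz('wrist',(r.min()-.5,y),31,st)[:2]; b=onz('wrist',(r.max()+.5,y),31,st)[:2]; print(y,r.min(),r.max(),a,b,(a+b)/2,np.linalg.norm(a-b))
print(onz('wrist',(279.5,ys.min()-.5),40,st),onz('wrist',(279.5,ys.max()+.5),5,st),onz('wrist',(279.5,ys.max()+.5),40,st))
print(bot.read_state()['tcp_pos'])
E
```

```text
[419.15  -5.35 165.56] [ 0.84  0.55  0.01 -0.  ] [-0.05 -0.02 -0.05 -0.    0.    0.01 -0.04]
259 305 147 227
160 260 305 [414.98  29.12] [456.38  11.25] [435.68  20.18] 45.089995804985016
180 261 303 [407.79  10.49] [446.9   -6.44] [427.35   2.03] 42.61914215106879
200 260 302 [398.56  -7.73] [438.2  -24.95] [418.38 -16.34] 43.21535865258149
215 260 301 [392.12 -22.05] [431.3  -39.11] [411.71 -30.58] 42.7281909345977
[438.34  34.19  40.  ] [402.29 -50.7    5.  ] [406.57 -39.61  40.  ]
[419.1   -2.79 165.89]
```

View pics/w2.png

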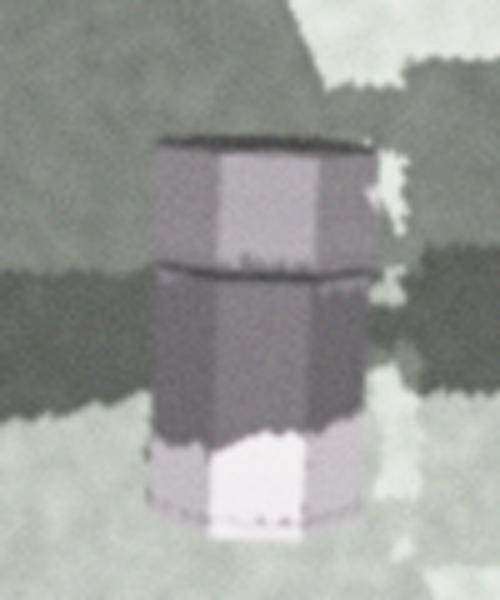

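```bash
python3 -m pendant '[[[-1,0.008,0,-0.13,0],[-1,0.008,-0.005,-0.13,0],[-1,0,0,-0.13,0],[-1,0,0,0,0],[-1,0,0,0,0]]]'
python3 - <<'E'
from h import *
print(bot.read_state()['tcp_pos'])
E
```

```text
t: 2.7
tcp_pos: [427.6, 5.0, 48.9]
tcp_rot: [0.83, 0.558, 0.017, -0.001]
wrist_force: [-0.2, 0.3, 0.7]
gripper_width: 91.9
[427.55389678   5.01846818  48.85908088]
```

```bash
python3 -m pendant '[[[-1,0,0,0,0],[-1,0,0,0,0]]]'; python3 -m pendant '[[[-1,0,0,0,0],[-1,0,0,0,0]]]'
```

```text
t: 2.87
tcp_pos: [428.1, 7.1, 51.5]
tcp_rot: [0.829, 0.559, 0.017, -0.002]
wrist_force: [-0.0, 0.9, 0.7]
gripper_width: 92.0
t: 3.03
tcp_pos: [430.5, 8.6, 55.0]
tcp_rot: [0.828, 0.56, 0.021, -0.001]
wrist_force: [0.3, -0.2, -0.2]
gripper_width: 91.8
```

```bash
python3 -m pendant '[[[-1,-0.015,-0.025,-0.09,0],[-1,-0.013,-0.025,-0.08,0]]]'; python3 - <<'E'
from h import *
s=bot.read_state(); print(s['tcp_pos'],s['tcp_rot'],s['qpos'],s['joint_vel'])
E
```

```text
t: 3.2
tcp_pos: [428.8, -3.4, 9.1]
tcp_rot: [0.827, 0.562, 0.028, 0.001]
wrist_force: [0.1, 0.3, -0.3]
gripper_width: 91.9
[428.76071174  -3.37932246   9.05797341] [0.82656592 0.56215437 0.02774712 0.00115941] [-0.42611925  0.42837099  0.42813672  2.30870596 -0.49161665  0.43634546
  0.03374575] [ 0.77159761  0.4591963  -0.69704965  0.22112093 -0.67600172 -0.78716534
  0.81724744]
```

```bash
python3 -m pendant '[[[-1,-0.015,-0.005,-0.01,0],[-1,-0.01,-0.005,-0.006,0]]]'; python3 - <<'E'
from h import *
s=bot.read_state(); print(s['tcp_rot'],s['qpos'],s['joint_vel'])
E
```

```text
t: 3.37
tcp_pos: [420.9, -7.0, 3.9]
tcp_rot: [0.827, 0.562, 0.028, 0.001]
wrist_force: [0.1, 0.1, 0.2]
gripper_width: 92.0
[0.82688121 0.56168224 0.02791539 0.00112427] [-0.40440368  0.42971142  0.40903446  2.32901598 -0.50363635  0.41177419
  0.05233854] [ 0.10930148  0.00625295 -0.08248869  0.09196472 -0.064161   -0.11915895
  0.10953208]
```

```bash
python3 -m pendant '[[[-0.2,0.012,0.008,0,0],[1,0.002,0.002,0,0],[1,0,0,0,0],[1,0,0,0,0]]]'; python3 - <<'E'
from h import *
s=bot.read_state(); print(s['tcp_rot'],s['qpos'],s['joint_vel'])
E
```

```text
t: 3.7
tcp_pos: [427.0, -2.9, 7.3]
tcp_rot: [0.827, 0.561, 0.03, 0.001]
wrist_force: [-0.7, -0.9, -0.8]
gripper_width: 69.7
[0.82698636 0.56141765 0.03003379 0.0013231 ] [-0.41807747  0.42760125  0.41750857  2.31692872 -0.50038644  0.42353683
  0.04028361] [-0.01930046 -0.0167931   0.01339433 -0.00963759  0.00917203  0.01309339
 -0.01166217]
```

```bash
python3 -m pendant '[[[1,-0.004,-0.003,-0.006,0],[1,-0.004,-0.003,-0.006,0],[1,-0.003,-0.002,-0.004,0],[1,-0.002,-0.002,-0.004,0]]]'; python3 - <<'E'
from h import *
s=bot.read_state(); print(s['tcp_rot'],s['joint_vel'])
E
```

```text
t: 4.03
tcp_pos: [424.9, -4.9, 2.5]
tcp_rot: [0.826, 0.562, 0.032, 0.002]
wrist_force: [-4.3, 3.8, 31.1]
gripper_width: 43.5
[0.82632986 0.56228036 0.03186609 0.00207907] [ 0.05332196  0.00349214 -0.05116469  0.01179468 -0.04435399 -0.03701886
  0.05415753]
```

```bash
python3 -m pendant '[[[1,0,0,0.03,0],[1,0,0,0.1,0],[1,0,0,0.13,0],[1,0,0,0.13,0]]]'; python3 - <<'E'
from h import *
s=bot.read_state(); print(s['tcp_pos'],s['tcp_rot'],s['qpos'],s['joint_vel'])
E
```

```text
t: 4.37
tcp_pos: [417.6, -7.0, 116.0]
tcp_rot: [0.827, 0.561, 0.023, -0.001]
wrist_force: [0.8, 0.8, -1.0]
gripper_width: 43.8
[417.55534434  -7.01164983 115.96587154] [ 8.27338809e-01  5.61215227e-01  2.34013090e-02 -5.85861228e-04] [-0.6370224   0.20507275  0.64876941  2.2327064  -0.22965971  0.71933914
 -0.20830708] [-0.81790131 -0.93080239  0.68458629 -0.51192767  1.1237645   1.27244299
 -1.11555746]
```

```bash
python3 -m pendant '[[[1,0.12,0.05,0,0.085],[1,0.12,0.05,0,0.085],[1,0.12,0.05,0,0.085],[1,0.12,0.05,0,0.085],[1,0.12,0.05,0,0.085],[1,0.1,0.05,0,0.085],[1,0,0,0,0],[1,0,0,0,0]]]'; python3 - <<'E'
from h import *
s=bot.read_state(); print(s['tcp_pos'],s['tcp_rot'],s['qpos'],s['joint_vel'])
E
```

```text
t: 5.03
tcp_pos: [637.3, 90.8, 128.0]
tcp_rot: [0.692, 0.721, 0.036, -0.008]
wrist_force: [-1.6, -0.4, -1.9]
gripper_width: 43.6
[637.34684964  90.82159453 127.95288293] [ 0.69214266  0.72084053  0.03551484 -0.00813367] [-0.50464718  0.5332631   0.46790498  1.69081379 -0.35839416  0.95216719
  0.14870758] [-0.00145179  0.05656717 -0.02499209 -0.06968576 -0.02284319  0.00057704
  0.0336342 ]
```

```bash
python3 - <<'E'
from h import *
np.set_printoptions(precision=1,suppress=True)
st,im=snap('wrist','w3',(100,0,460,270),2.2)
print(st['tcp_pos'],st['tcp_rot'])
st2,im=snap('top','t3',(140,100,300,220),5)
st2,im=snap('scene','s3',(260,130,440,265),4.4)
E
```

```text
[637.3  90.8 128. ] [ 0.7  0.7  0.  -0. ]
```

View pics/w3.png

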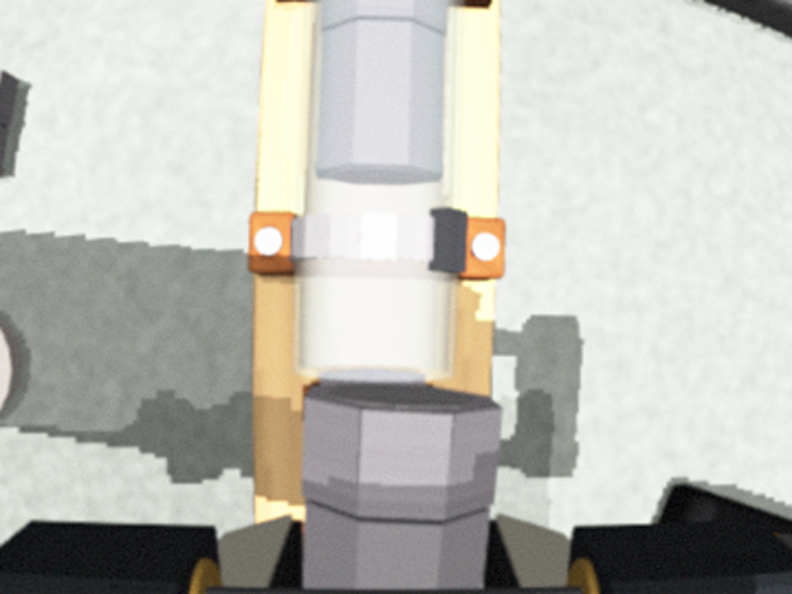

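View pics/s3.png

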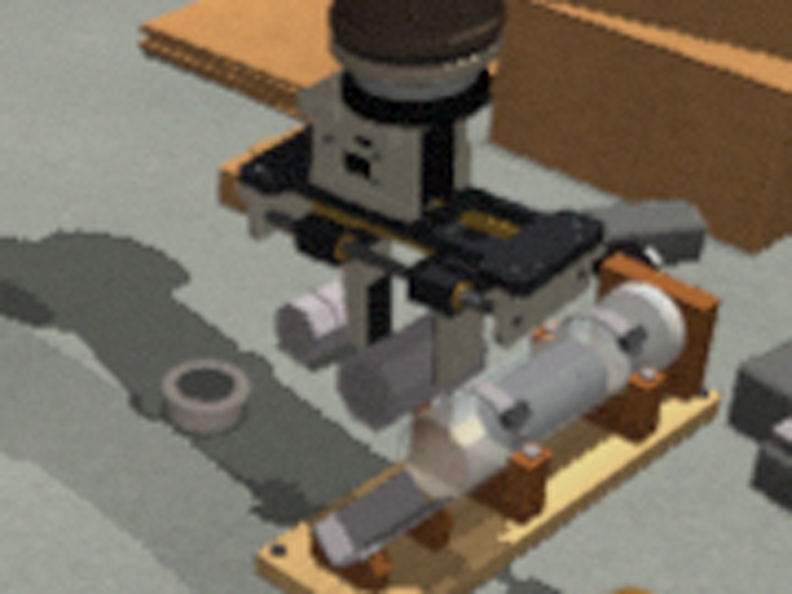

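View pics/t3.png

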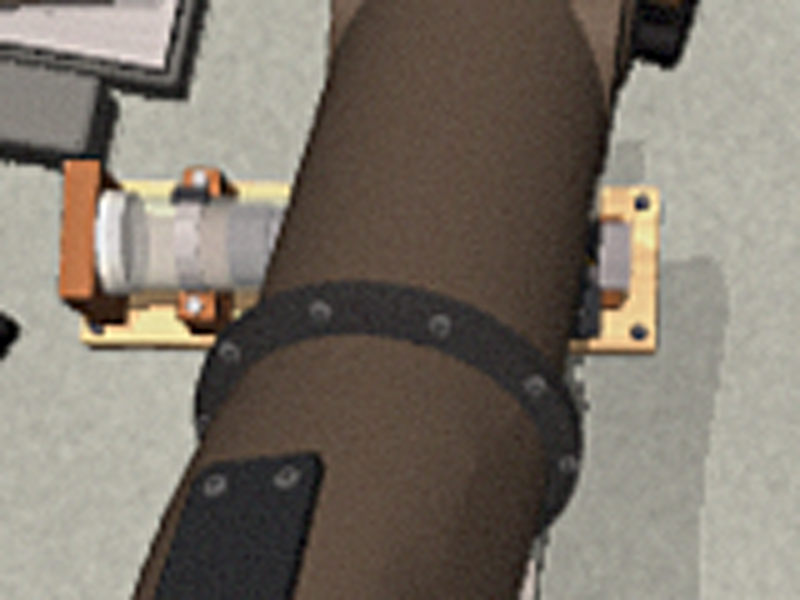

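```bash
python3 - <<'E'
from h import *
np.set_printoptions(precision=1,suppress=True)
st=bot.read_state(); print(st['tcp_pos'],st['tcp_rot'])
g=lambda x,y,z:onz('wrist',(100+(x+.5)/2.2-.5,(y+.5)/2.2-.5),z,st)[:2]
print('tin front edge top flat', g(359,405,169.5),g(453,409,169.5))
print('tin side edges z156.5', g(304,400,156.5),g(498,405,156.5),'at 500',g(303,490,156.5),g(494,490,156.5))
print('flat edges', g(359,500,169.5),g(450,500,169.5))
print('board edges z18 y~',g(262,180,18),g(499,180,18),' ',g(254,330,18),g(494,320,18))
print('tube',g(299,360,62),g(455,360,62),g(310,200,62),g(447,200,62))
print('mouth rim top z90',g(376,377,90.5), g(376,377,88))
print('tintube front',g(380,165,81),g(380,180,59))
E
```

```text
[635.7  90.3 128.5] [ 0.7  0.7  0.  -0. ]
tin front edge top flat [625.6 128.5] [644.8 128.2]
tin side edges z156.5 [613.3 127.2] [656.6 127.5] at 500 [613.3 106.6] [657.1 107.8]
flat edges [626.1 108.4] [645.2 108.9]
board edges z18 y~ [581.8 198.3] [679.5 202.3]   [580.5 135.7] [679.9 143.2]
tube [603.5 127.6] [658.6 129.4] [605.6 184.1] [653.4 186. ]
mouth rim top z90 [630.3 125.5] [630.4 125.2]
tintube front [629.2 193.8] [629.7 192.5]
```

```bash
python3 -m pendant '[[[1,-0.006,-0.016,-0.08,0],[1,-0.006,-0.016,-0.08,0],[1,0,0,-0.04,0],[1,0,0,0,0]]]'; python3 - <<'E'
from h import *
s=bot.read_state(); print(s['tcp_pos'],s['tcp_rot'],s['joint_vel'])
E
```

```text
t: 5.52
tcp_pos: [628.7, 78.0, 68.7]
tcp_rot: [0.694, 0.719, 0.036, -0.008]
wrist_force: [-0.4, 0.4, -1.0]
gripper_width: 43.7
[628.6878609   77.97395164  68.69459378] [ 0.69440825  0.71862565  0.03618208 -0.00807495] [ 0.00547869 -0.0281366   0.01421756  0.02538842  0.01406257  0.01288432
 -0.00801393]
```

```bash
python3 -m pendant '[[[1,0.006,0.0045,-0.04,0],[1,0.006,0.0045,-0.03,0],[1,0,0,0,0]]]'; python3 - <<'E'
from h import *
np.set_printoptions(precision=1,suppress=True)
st,im=snap('wrist','w4',(100,0,460,270),2.2)
print(st['tcp_pos'],st['tcp_rot'])
st2,im=snap('scene','s4',(280,180,440,300),5)
E
```

```text
t: 5.77
tcp_pos: [631.3, 79.8, 47.8]
tcp_rot: [0.695, 0.718, 0.036, -0.008]
wrist_force: [-0.1, -0.2, -1.9]
gripper_width: 43.6
[631.3  79.8  47.8] [ 0.7  0.7  0.  -0. ]
```

View pics/w4.png

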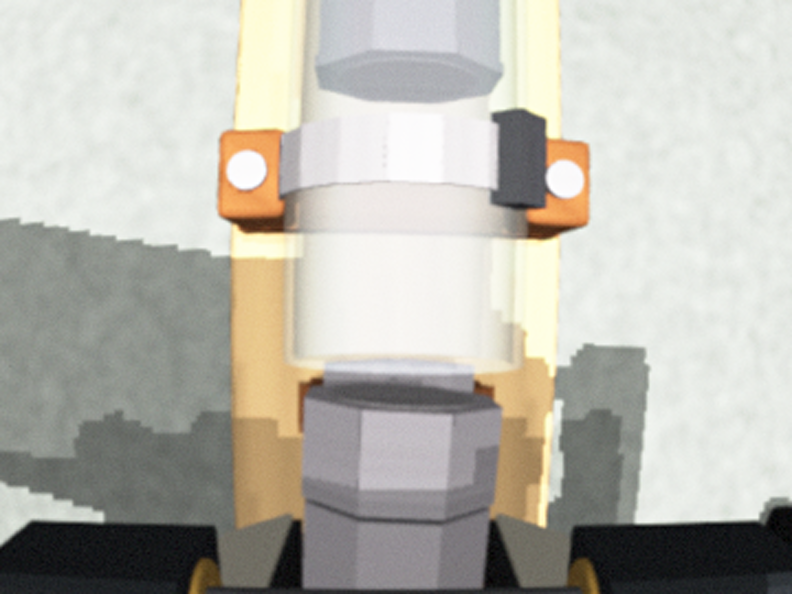

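View pics/s4.png

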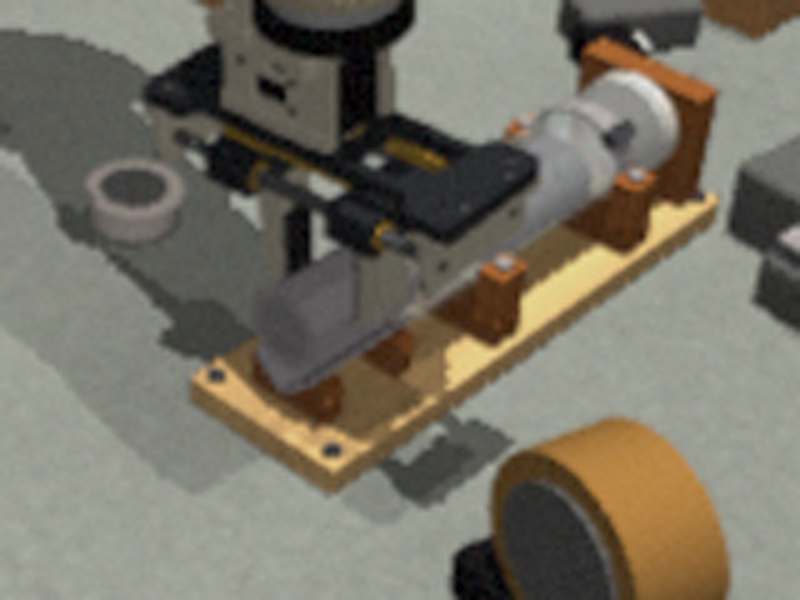

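```bash
python3 - <<'E'
from h import *
np.set_printoptions(precision=1,suppress=True)
st=bot.read_state(); print(st['tcp_pos'],st['tcp_rot'])
g=lambda x,y,z:onz('wrist',(100+(x+.5)/2.2-.5,(y+.5)/2.2-.5),z,st)[:2]
print('tin front edge top flat z89', g(359,407,89.3),g(453,409,89.3))
print('tin side edges z76', g(304,400,76),g(498,405,76))
print('gutter edges z48', g(325,380,48),g(474,380,48))
print('tube',g(288,350,62),g(520,350,62),'board',g(232,330,18),g(556,330,18))
print('mouth rim bottom? top',g(400,362,90.5),'gutter far end z48',g(400,364,48))
E
```

```text
[631.9  79.6  49. ] [ 0.7  0.7  0.  -0. ]
tin front edge top flat z89 [621.9 117.3] [641.2 117.4]
tin side edges z76 [609.6 116.6] [653.2 116.6]
gutter edges z48 [612.8 117.9] [651.9 119. ]
tube [604.4 126.7] [660.7 128.3] board [582.6 129.3] [681.7 132.2]
mouth rim bottom? top [629.9 126.9] gutter far end z48 [632.2 122.6]
```

```bash
python3 -m pendant '[[[1,0.002,0.004,-0.014,0],[1,0,0,-0.006,0]]]'; python3 -m pendant '[[[1,0,0,-0.006,0]]]'
```

```text
t: 6.03
tcp_pos: [633.7, 81.2, 44.2]
tcp_rot: [0.695, 0.718, 0.038, -0.007]
wrist_force: [-0.9, 0.3, -0.9]
gripper_width: 43.7
t: 6.12
tcp_pos: [634.2, 81.1, 42.8]
tcp_rot: [0.695, 0.718, 0.038, -0.007]
wrist_force: [-5.3, -4.5, 18.7]
gripper_width: 43.7
```

```bash
python3 -m pendant '[[[1,-0.003,0,0.002,0],[-1,0,0,-0.001,0],[-1,0,0,-0.001,0],[-1,0,0,-0.001,0],[-1,0,0,0,0]]]'
```

```text
t: 6.53
tcp_pos: [634.5, 81.3, 43.6]
tcp_rot: [0.695, 0.718, 0.039, -0.006]
wrist_force: [0.1, 0.6, -0.7]
gripper_width: 65.8
```

```bash
python3 -m pendant '[[[-1,0,0,0,0],[-1,0,0,0,0],[-1,0,0,0.06,0],[-1,0,0,0.12,0],[-1,0,0,0.13,0],[-1,0,0,0.13,0]]]'
python3 - <<'E'
from h import *
np.set_printoptions(precision=1,suppress=True)
st,im=snap('wrist','w5',(100,0,460,270),2.2)
print(st['tcp_pos'],st['tcp_rot'])
st2,im=snap('scene','s5',(280,180,440,300),5)
E
```

```text
t: 7.03
tcp_pos: [627.3, 80.7, 170.1]
tcp_rot: [0.695, 0.718, 0.032, -0.011]
wrist_force: [1.3, 0.3, 0.5]
gripper_width: 91.4
[627.3  80.7 170.1] [ 0.7  0.7  0.  -0. ]
```

View pics/w5.png

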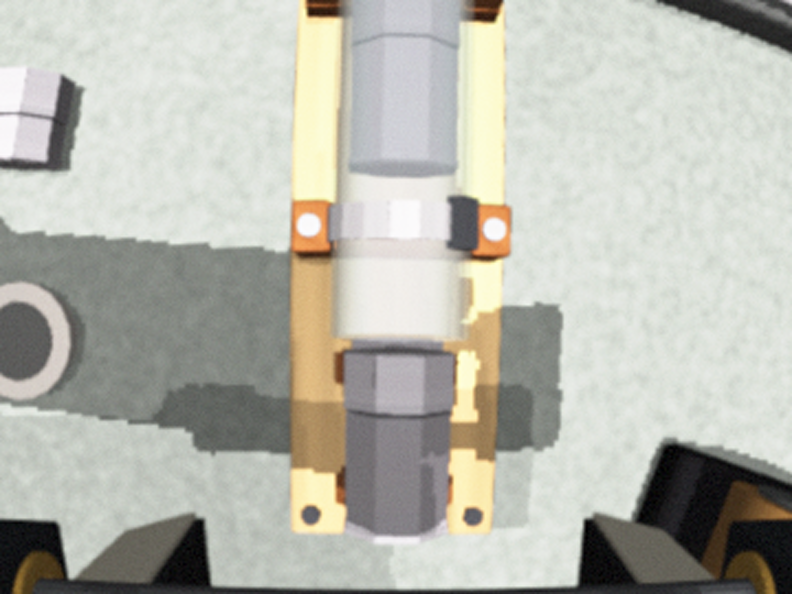

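View pics/s5.png

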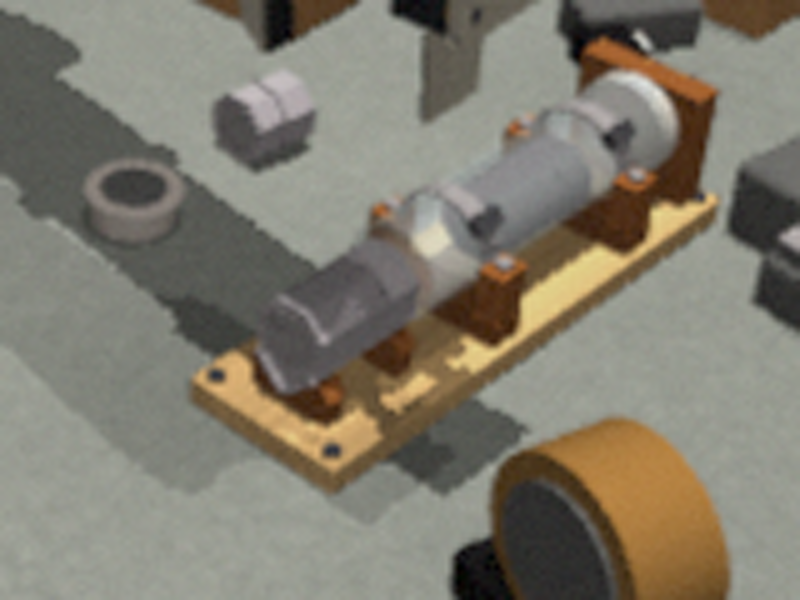

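```bash
python3 -m pendant '[[[-1,-0.06,-0.12,0.03,0],[-1,-0.06,-0.12,0.03,0],[-1,-0.06,-0.12,0.03,0],[-1,-0.06,-0.12,0.03,0],[-1,-0.06,-0.12,0.0,0],[-1,-0.06,-0.12,0.0,0],[-1,-0.06,-0.12,0,0.01],[-1,-0.06,-0.12,0,0.01]]]'
```

```text
t: 7.8
tcp_pos: [485.8, -203.6, 213.8]
tcp_rot: [0.682, 0.73, 0.042, -0.006]
wrist_force: [0.9, -0.8, 0.3]
gripper_width: 91.8
```

```bash
python3 -m pendant '[[[-1,-0.045,-0.1,0.0,0],[-1,-0.045,-0.1,0.0,0],[-1,-0.045,-0.1,0.0,0],[-1,-0.03,-0.06,0,0],[-1,0,0,0,0],[-1,0,0,0,0]]]'
python3 - <<'E'
from h import *
np.set_printoptions(precision=3,suppress=True)
st,im=snap('wrist','w6',(60,0,500,330),1.8)
print(st['tcp_pos'],st['tcp_rot'],st['joint_vel'],st['qpos'])
E
```

```text
t: 8.3
tcp_pos: [426.0, -326.5, 213.7]
tcp_rot: [0.687, 0.725, 0.041, -0.004]
wrist_force: [0.5, -0.0, -0.1]
gripper_width: 91.7
[ 426.017 -326.466  213.733] [ 0.687  0.725  0.041 -0.004] [ 0.042  0.005  0.015  0.002  0.007 -0.007  0.019] [ 0.122  0.315  0.646  1.814 -0.303  1.1    0.941]
```

View pics/w6.png

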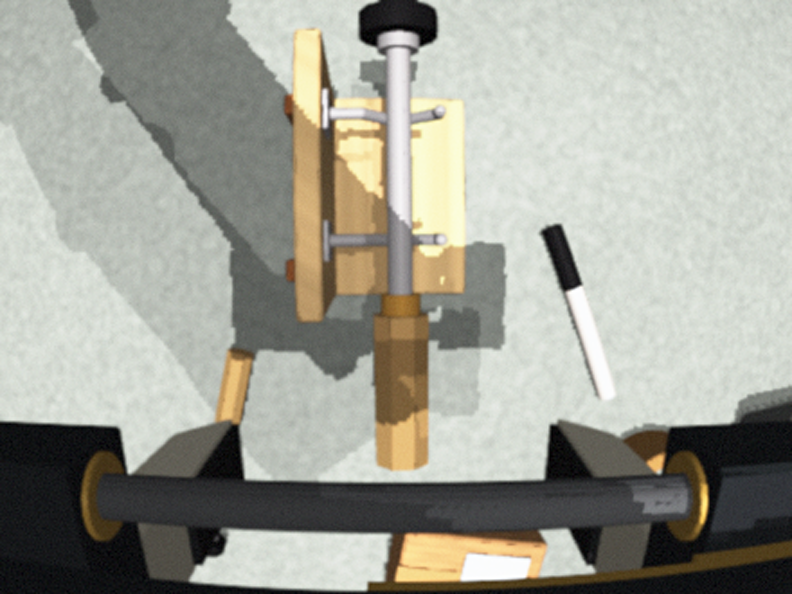

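```bash
python3 - <<'E'
from h import *
np.set_printoptions(precision=1,suppress=True)
st=bot.read_state(); print(st['tcp_pos'],st['tcp_rot'])
g=lambda x,y,z:onz('wrist',(60+(x+.5)/1.8-.5,(y+.5)/1.8-.5),z,st)[:2]
print('handle front top z131',g(377,313,131),g(427,313,131),'mid z118',g(402,314,131))
print('handle end',g(402,468,131),g(402,468,118),'sides',g(375,320,123),g(429,320,123),g(377,450,123),g(428,450,123))
print('rod',g(399,280,118),g(398,60,118),'head back z',g(398,35,137),'head front',g(398,5,137))
print('panel top corners z150',g(298,320,150),g(325,320,150),g(295,30,150),g(322,30,150))
print('hooks tips z133',g(440,239,133),g(439,111,133),'hook at rod z112',g(399,240,112),g(399,116,112))
print('foot z18',g(463,292,18),g(463,100,18))
E
```

```text
[ 426.  -326.4  213.8] [ 0.7  0.7  0.  -0. ]
handle front top z131 [ 421.  -298.4] [ 444.1 -297.3] mid z118 [ 432.5 -298.3]
handle end [ 436.8 -373.9] [ 438.  -379.1] sides [ 420.5 -302.7] [ 446.2 -301.5] [ 424.5 -367.8] [ 450.1 -367. ]
rod [ 431.2 -283.5] [ 424.9 -175.1] head back z [ 423.4 -168.8] head front [ 422.6 -153.2]
panel top corners z150 [ 386.7 -300.5] [ 398.4 -300.1] [ 378.4 -173. ] [ 390.1 -172.8]
hooks tips z133 [ 447.8 -262.8] [ 444.2 -203.4] hook at rod z112 [ 430.5 -264.2] [ 427.2 -202.5]
foot z18 [ 480.2 -295. ] [ 473.2 -166.9]
```

```bash
python3 -m pendant '[[[-0.5,0.012,0.004,-0.09,0],[-0.5,0.012,0.004,-0.09,0],[-0.5,0.008,0,-0.06,0],[-0.5,0,0,0,0]]]'; python3 - <<'E'
from h import *
s=bot.read_state(); print(s['tcp_pos'],s['tcp_rot'],s['joint_vel'],s['wrist_force'])
E
```

```text
t: 8.68
tcp_pos: [440.0, -319.6, 140.3]
tcp_rot: [0.685, 0.728, 0.042, -0.002]
wrist_force: [-0.4, 0.9, 0.5]
gripper_width: 70.8
[ 440.0006252  -319.61905492  140.31271587] [ 0.68452918  0.72775927  0.04219103 -0.00248342] [-0.0262049  -0.02438938 -0.00123681 -0.0173226   0.01599493  0.03527068
 -0.02592955] [-0.36990547  0.90830714  0.4703302 ]
```

```bash
python3 -m pendant '[[[-0.5,-0.01,-0.01,-0.07,0],[-0.5,-0.008,-0.008,-0.06,0],[-0.5,-0.002,-0.002,-0.004,0]]]'; python3 - <<'E'
from h import *
np.set_printoptions(precision=3,suppress=True)
st,im=snap('scene','s6',(70,150,250,285),4.4)
print(st['tcp_pos'],st['tcp_rot'],st['joint_vel'])
st,im=snap('wrist','w7',(60,0,500,330),1.8)
E
```

```text
t: 8.93
tcp_pos: [437.3, -321.6, 100.2]
tcp_rot: [0.682, 0.73, 0.043, -0.003]
wrist_force: [0.1, 0.1, -0.0]
gripper_width: 68.9
[ 437.345 -321.63   100.222] [ 0.682  0.73   0.043 -0.003] [-0.002 -0.013 -0.01  -0.013  0.008  0.023 -0.003]
```

View pics/s6.png

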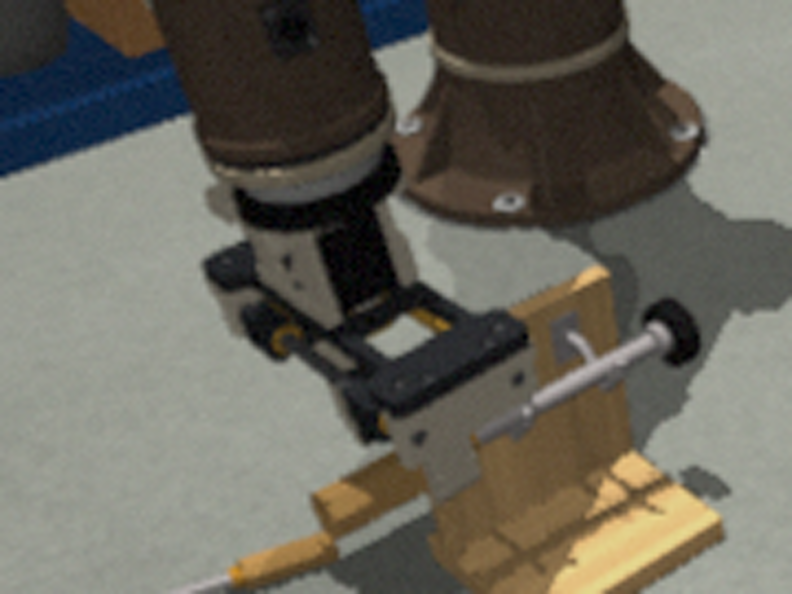

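View pics/w7.png

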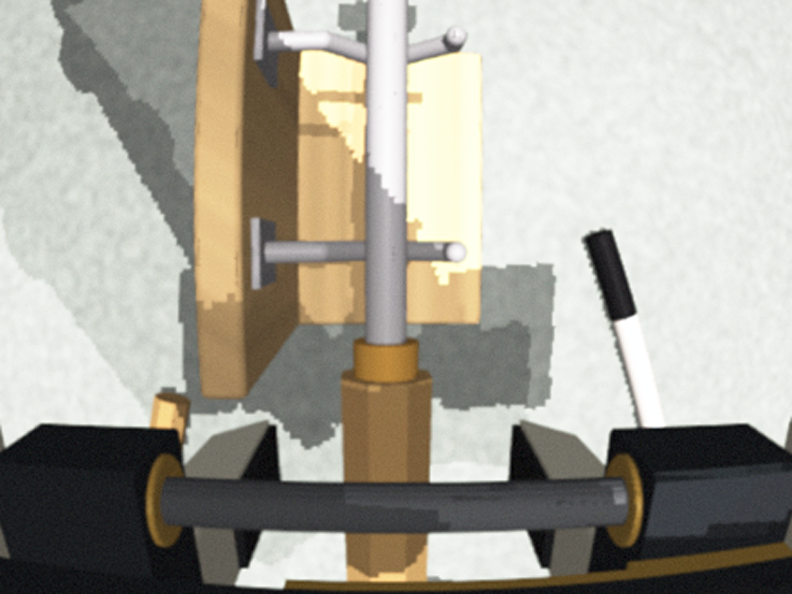

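```bash
python3 -m pendant '[[[-0.2,-0.01,-0.008,-0.003,0],[0.1,-0.002,-0.001,-0.003,0],[0.2,0,0,-0.001,0],[0.2,0,0,-0.001,0],[0.2,0,0,-0.001,0]]]'; python3 - <<'E'
from h import *
np.set_printoptions(precision=3,suppress=True)
s=bot.read_state(); print(s['tcp_pos'],s['tcp_rot'],s['joint_vel'],s['gripper_width'])
E
```

```text
t: 9.45
tcp_pos: [437.6, -326.3, 104.8]
tcp_rot: [0.681, 0.731, 0.045, 0.002]
wrist_force: [-0.8, 0.8, 0.8]
gripper_width: 40.3
[ 437.61  -326.258  104.795] [0.681 0.731 0.045 0.002] [ 0.001 -0.004  0.001 -0.002 -0.003 -0.003  0.003] 40.33167565458631
```

```bash
python3 -m pendant '[[[0.2,-0.008,0.004,-0.02,0],[0.6,-0.003,0.002,-0.006,0],[1,-0.002,0.0015,-0.004,0],[1,-0.002,0.0015,-0.004,0]]]'; python3 - <<'E'
from h import *
np.set_printoptions(precision=3,suppress=True)
s=bot.read_state(); print(s['tcp_pos'],s['tcp_rot'],s['wrist_force'],s['torque'],s['gripper_width'])
E
```

```text
t: 9.78
tcp_pos: [434.2, -324.0, 94.8]
tcp_rot: [0.681, 0.731, 0.045, 0.004]
wrist_force: [2.8, -0.9, 2.8]
gripper_width: 25.5
[ 434.169 -323.979   94.779] [0.681 0.731 0.045 0.004] [ 2.797 -0.896  2.822] [-0.277 -0.563 -0.217] 25.45326245263289
```

```bash
python3 -m pendant '[[[1,0,0,0.02,0],[1,0.002,0,0.04,0],[1,0.004,0,0.06,0],[1,0.004,0,0.06,0],[1,0.002,0,0.03,0]]]'; python3 - <<'E'
from h import *
np.set_printoptions(precision=3,suppress=True)
st,im=snap('scene','s7',(70,130,250,265),4.4)
s=st; print(s['tcp_pos'],s['tcp_rot'],s['wrist_force'],s['torque'],s['gripper_width'])
st,im=snap('wrist','w8',(60,0,500,330),1.8)
E
```

```text
t: 10.2
tcp_pos: [434.3, -322.4, 159.4]
tcp_rot: [0.682, 0.73, 0.044, -0.0]
wrist_force: [0.3, -0.2, -2.3]
gripper_width: 25.4
[ 434.294 -322.384  159.384] [ 0.682  0.73   0.044 -0.   ] [ 0.318 -0.174 -2.259] [-0.389  0.12  -0.006] 25.374127191961467
```

View pics/s7.png

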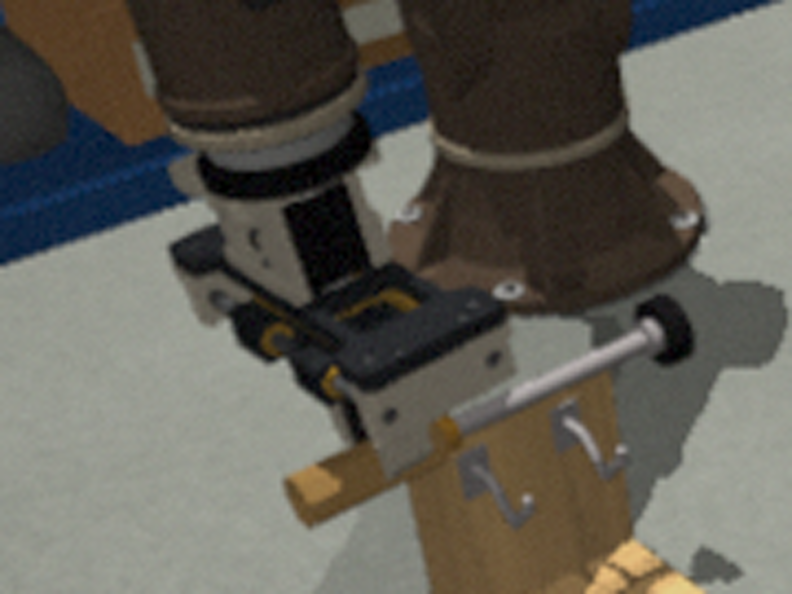

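View pics/w8.png

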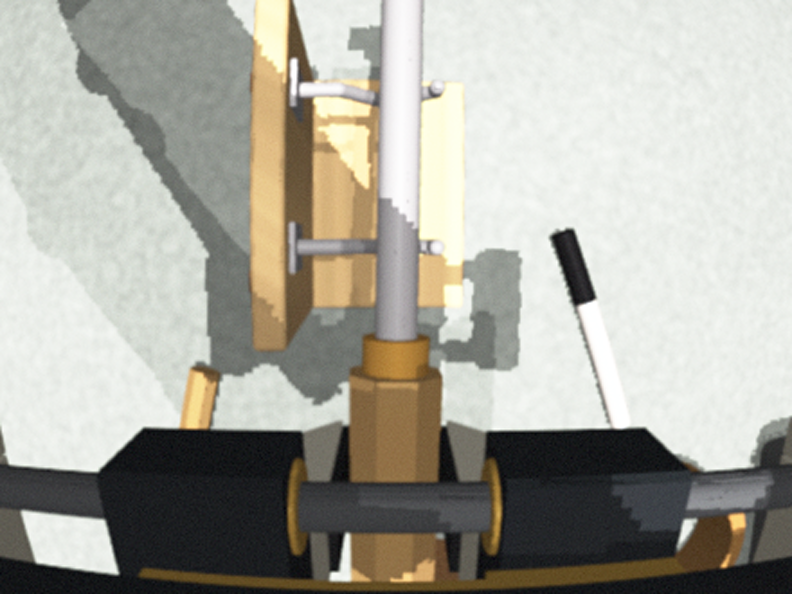

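```bash
python3 - <<'E'
from h import *
np.set_printoptions(precision=1,suppress=True)
c=lambda p:(p-np.array([70,130])+.5)*4.4-.5
print('exp head',c(proj('scene',[424,-156.3,182.6])),'10mm lower',c(proj('scene',[424,-156.3,172.6])))
print('exp end',c(proj('scene',[437.5,-372.4,182.6])),'10mm lower',c(proj('scene',[437.5,-372.4,172.6])))
print('before: ',(proj('scene',[424,-158,118])-np.array([70,190])+.5)*4.4-.5,(proj('scene',[437.5,-374,118])-np.array([70,190])+.5)*4.4-.5)
E
```

```text
exp head [662.9 324.7] 10mm lower [664.8 339.9]
exp end [303.5 501.8] 10mm lower [307.9 518.1]
before:  [672.  157.4] [328.1 340.7]
```

```bash
python3 -m pendant '[[[1,0.05,0.03,0,0],[1,0.09,0.065,0,-0.01],[1,0.1,0.075,0,-0.01],[1,0.1,0.075,0,-0.01],[1,0.1,0.075,0,-0.01],[1,0.1,0.075,-0.01,-0.01],[1,0.08,0.05,-0.01,0],[1,0.03,0.02,-0.01,0]]]'; python3 - <<'E'
from h import *
np.set_printoptions(precision=3,suppress=True)
s=bot.read_state(); print(s['tcp_pos'],s['tcp_rot'],s['wrist_force'],s['torque'],s['joint_vel'],s['qpos'])
print(2*np.degrees(np.arctan2(s['tcp_rot'][1],s['tcp_rot'][0])))
E
```

```text
t: 10.97
tcp_pos: [629.7, -178.0, 145.6]
tcp_rot: [0.7, 0.713, 0.042, -0.001]
wrist_force: [-0.1, 1.5, -1.7]
gripper_width: 25.2
[ 629.667 -177.989  145.585] [ 0.7    0.713  0.042 -0.001] [-0.146  1.469 -1.702] [-0.283  0.13  -0.007] [-0.1    0.169 -0.032 -0.137 -0.061  0.008 -0.126] [-0.133  0.553  0.569  1.642 -0.43   1.029  0.605]
91.00949317246139
```

```bash
python3 -m pendant '[[[1,0.01,0.005,-0.06,0.015],[1,0.01,0.003,-0.09,0],[1,0.005,0,-0.09,0],[1,0,0,-0.06,0],[1,0,0,-0.01,0]]]'; python3 - <<'E'
from h import *
np.set_printoptions(precision=3,suppress=True)
st,im=snap('scene','s8',(220,170,400,305),4.4)
s=st; print(s['tcp_pos'],s['tcp_rot'],s['wrist_force'],s['torque'],s['gripper_width'])
st,im=snap('wrist','w9',(60,0,500,330),1.8)
st,im=snap('top','t9',(200,100,400,250),4)
E
```

```text
t: 11.38
tcp_pos: [638.0, -170.5, 44.5]
tcp_rot: [0.693, 0.72, 0.041, -0.003]
wrist_force: [-0.4, -0.3, -1.6]
gripper_width: 25.2
[ 637.958 -170.541   44.54 ] [ 0.693  0.72   0.041 -0.003] [-0.432 -0.325 -1.604] [-0.296  0.202  0.001] 25.192987793662613
```

View pics/s8.png

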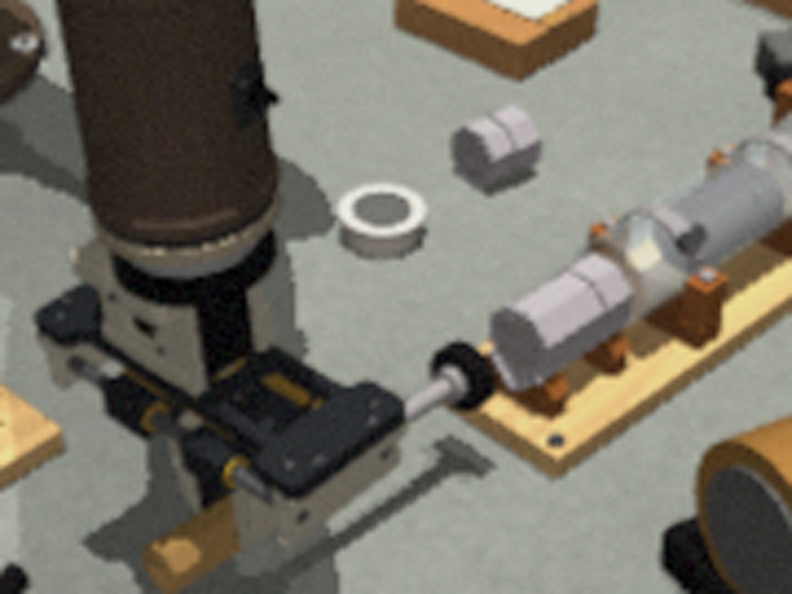

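View pics/w9.png

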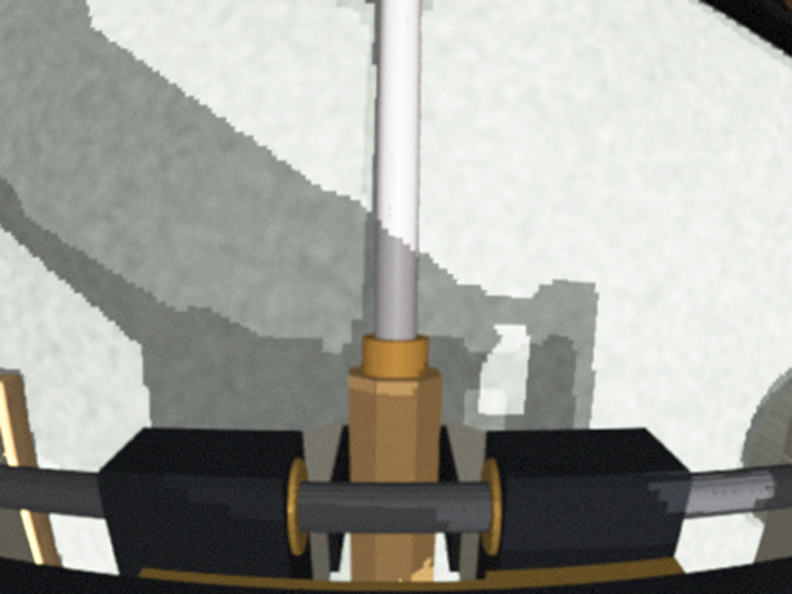

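View pics/t9.png

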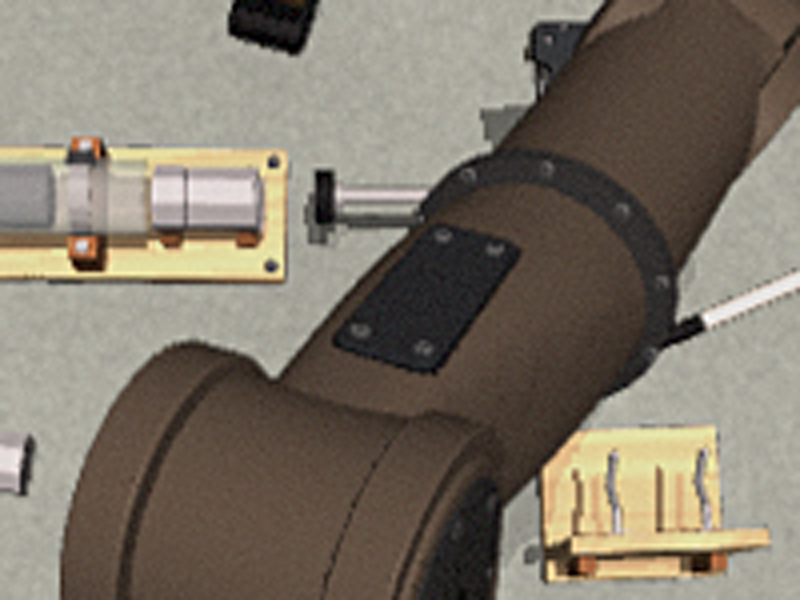

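```bash
python3 - <<'E'
from h import *
np.set_printoptions(precision=1,suppress=True)
t=lambda x,y:(200+(x+.5)/4-.5,100+(y+.5)/4-.5); s=lambda x,y:(220+(x+.5)/4.4-.5,170+(y+.5)/4.4-.5)
print('head',tri('top',t(323,197),'scene',s(463,376)))
print('head z60 top',onz('top',t(323,170),65),onz('top',t(323,224),65),'rod',onz('top',t(340,205),65),onz('top',t(420,206),65))
print('tin loose side edges z70',onz('top',t(225,170),70),onz('top',t(225,230),70),'ends',onz('top',t(263,200),75),onz('top',t(150,200),75))
st=bot.read_state()
g=lambda x,y,z:onz('wrist',(60+(x+.5)/1.8-.5,(y+.5)/1.8-.5),z,st)
print(st['tcp_pos'],'rod wrist',g(397.5,330,67),g(399,20,66), 'handle',g(396,380,67))
E
```

```text
head (array([633.8,  -4.7,  65.3]), np.float64(0.7208983095610215))
head z60 top [654.1  -3.9  65. ] [614.2  -5.   65. ] rod [628.5 -16.8  65. ] [629.2 -74.5  65. ]
tin loose side edges z70 [651.   66.6  70. ] [606.8  65.1  70. ] ends [628.2  38.3  75. ] [626.3 119.2  75. ]
[ 640.2 -171.8   48.7] rod wrist [ 638.9 -136.4   67. ] [636.1 -44.4  66. ] handle [ 639.  -151.2   67. ]
```

```bash
python3 -m pendant '[[[1,-0.006,0.02,-0.014,-0.012],[1,-0.003,0.03,-0.01,0],[1,-0.003,0.03,-0.004,0],[1,-0.003,0.02,-0.004,0]]]'; python3 - <<'E'
from h import *
np.set_printoptions(precision=3,suppress=True)
st,im=snap('scene','s10',(250,170,430,305),4.4)
s=st; print(s['tcp_pos'],s['tcp_rot'],s['wrist_force'],s['torque'],s['gripper_width'])
print(2*np.degrees(np.arctan2(s['tcp_rot'][1],s['tcp_rot'][0])),bot.read_state()['tcp_pos'])
E
```

```text
t: 11.87
tcp_pos: [637.7, -143.1, 43.6]
tcp_rot: [0.698, 0.715, 0.044, 0.003]
wrist_force: [0.4, 1.2, -1.4]
gripper_width: 25.5
[ 637.699 -143.053   43.585] [0.698 0.715 0.044 0.003] [ 0.399  1.208 -1.394] [-0.276  0.135 -0.008] 25.517715997064567
91.35004846835143 [ 637.622 -141.167   43.29 ]
```

View pics/s10.png

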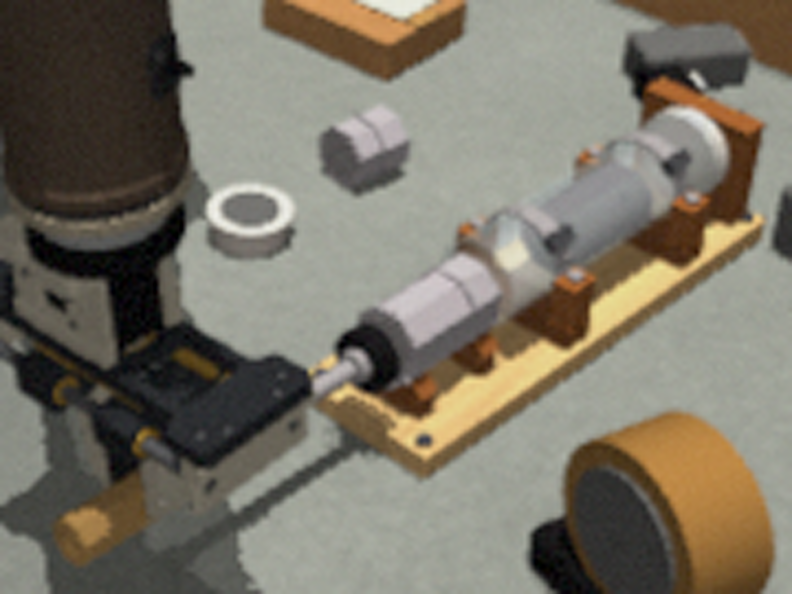

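```bash
python3 - <<'E'
from h import *
np.set_printoptions(precision=1,suppress=True)
c=lambda p:(np.array(p)-np.array([250,170])+.5)*4.4-.5
for z in (58,62,66): print(z,c(proj('scene',[633.2,25,z])))
E
python3 -m pendant '[[[1,-0.003,0.02,-0.003,0],[1,-0.003,0.03,-0.004,0],[1,-0.004,0.03,-0.004,0],[1,-0.004,0.03,-0.004,0]]]'
```

```text
58 [366.8 362.5]
62 [367.2 357.1]
66 [367.6 351.6]
t: 12.25
tcp_pos: [634.3, -107.2, 40.3]
tcp_rot: [0.698, 0.715, 0.045, 0.005]
wrist_force: [0.7, -2.0, -1.5]
gripper_width: 25.3
```

```bash
python3 -m pendant '[[[1,0.005,0.03,0.004,0],[1,0.001,0.04,-0.001,0],[1,-0.002,0.04,-0.002,0],[1,-0.003,0.04,-0.003,0]]]'; python3 - <<'E'
from h import *
np.set_printoptions(precision=3,suppress=True)
st,im=snap('scene','s11',(250,170,430,305),4.4)
s=st; print(s['tcp_pos'],s['tcp_rot'],s['wrist_force'],s['torque'],s['gripper_width'])
E
```

```text
t: 12.58
tcp_pos: [634.2, -58.4, 39.7]
tcp_rot: [0.698, 0.715, 0.045, 0.005]
wrist_force: [1.7, -1.7, -0.5]
gripper_width: 25.3
[634.165 -58.429  39.672] [0.698 0.715 0.045 0.005] [ 1.68  -1.708 -0.475] [-0.544  0.051 -0.081] 25.290752937841532
```

View pics/s11.png

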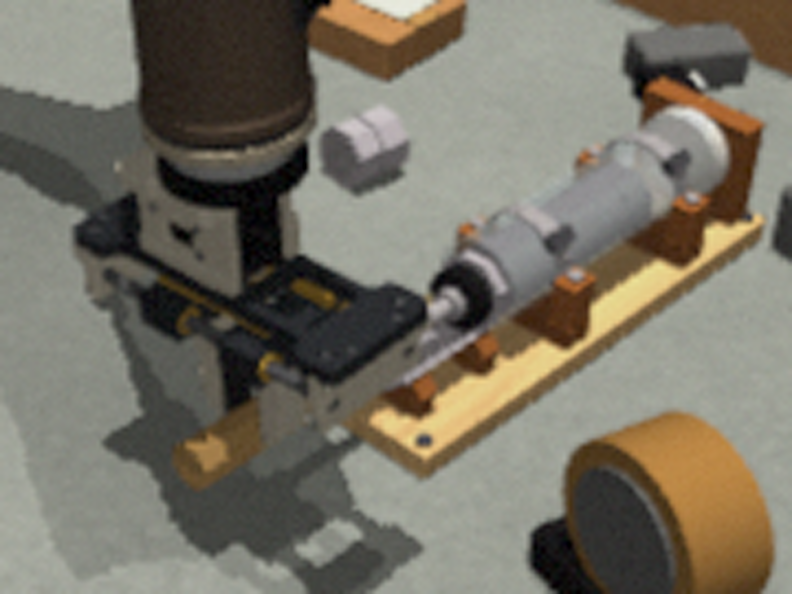

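```bash
python3 -m pendant '[[[1,0.006,0.004,0.011,0],[1,0.001,0.01,0.002,0]]]'; python3 - <<'E'
from h import *
np.set_printoptions(precision=1,suppress=True)
st,im=snap('scene','s12',(320,190,400,250),9)
s=st; print(s['tcp_pos'],s['tcp_rot'],s['wrist_force'],s['torque'],s['gripper_width'])
st,im=snap('wrist','w12',(60,0,500,330),1.8)
E
```

```text
t: 12.8
tcp_pos: [635.6, -48.1, 42.8]
tcp_rot: [0.696, 0.717, 0.045, 0.003]
wrist_force: [0.3, -1.1, -1.6]
gripper_width: 25.7
[635.6 -48.1  42.8] [0.7 0.7 0.  0. ] [ 0.3 -1.1 -1.6] [-0.7  0.1 -0.1] 25.69292791903398
```

View pics/s12.png

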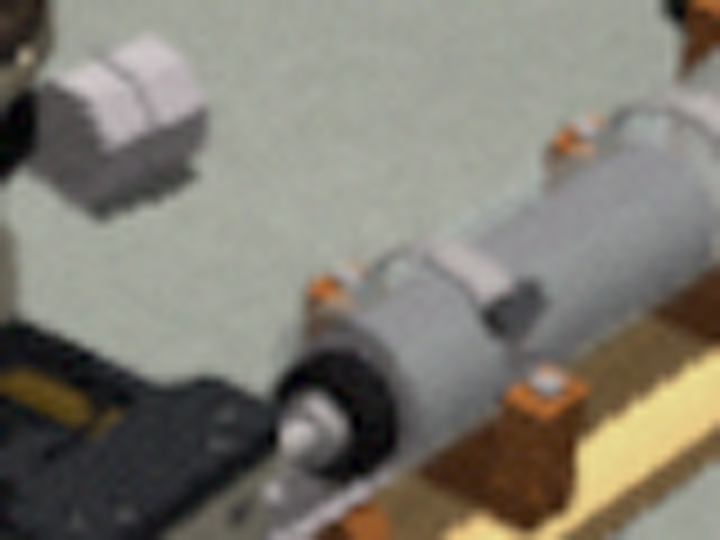

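View pics/w12.png

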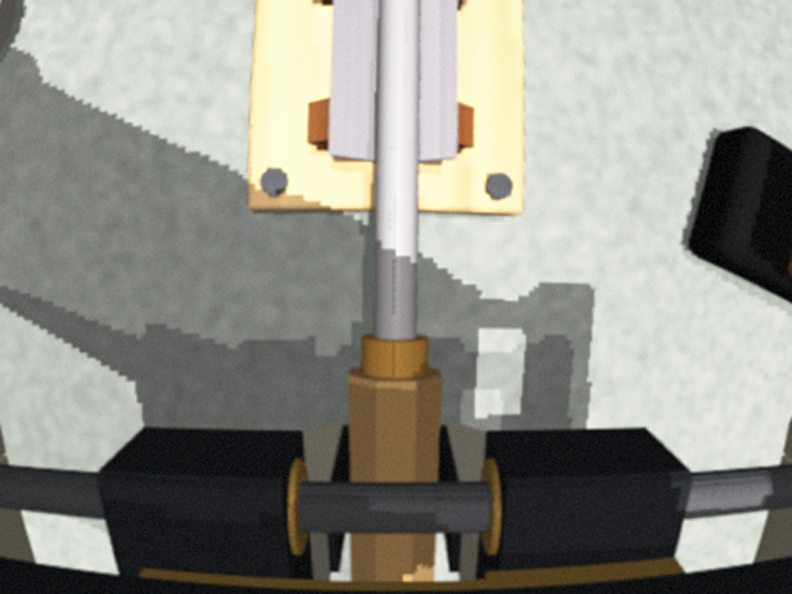

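```bash
python3 -m pendant '[[[1,-0.002,0.03,-0.002,0],[1,-0.002,0.03,-0.003,0],[1,-0.002,0.03,-0.003,0]]]';python3 -m pendant '[[[1,0,0.03,0,0],[1,-0.001,0.02,-0.001,0]]]'
```

```text
t: 13.15
tcp_pos: [633.9, -24.0, 40.6]
tcp_rot: [0.698, 0.715, 0.045, 0.004]
wrist_force: [-0.0, -1.5, -1.9]
gripper_width: 25.4
t: 13.32
tcp_pos: [633.3, -6.7, 40.0]
tcp_rot: [0.698, 0.715, 0.045, 0.004]
wrist_force: [-0.1, -2.3, -1.8]
gripper_width: 24.9
```

```bash
python3 -m pendant '[[[1,0.002,0.025,0.002,0]]]';python3 -m pendant '[[[1,0.001,0.02,0.001,0]]]';python3 -m pendant '[[[1,0.0,0.015,0.0,0]]]'
```

```text
t: 13.4
tcp_pos: [633.5, 1.4, 40.4]
tcp_rot: [0.698, 0.715, 0.044, 0.004]
wrist_force: [-0.7, -2.0, -1.1]
gripper_width: 25.3
t: 13.48
tcp_pos: [633.7, 8.9, 40.7]
tcp_rot: [0.698, 0.715, 0.044, 0.004]
wrist_force: [0.2, -1.1, -1.6]
gripper_width: 25.6
t: 13.57
tcp_pos: [633.9, 10.6, 40.7]
tcp_rot: [0.698, 0.715, 0.043, 0.006]
wrist_force: [-0.2, -23.0, -2.5]
gripper_width: 25.3
```

```bash
python3 -m pendant '[[[1,0.0,0.012,0.0,0]]]';python3 - <<'E'
from h import *
np.set_printoptions(precision=3,suppress=True)
st,im=snap('top','t13',(140,100,300,220),5)
s=st; print(s['tcp_pos'],s['tcp_rot'],s['wrist_force'],s['torque'],s['gripper_width'])
st,im=snap('wrist','w13',(60,0,500,330),1.8)
st,im=snap('scene','s13',(320,160,440,250),6.6)
E
```

```text
t: 13.65
tcp_pos: [634.0, 10.2, 40.8]
tcp_rot: [0.699, 0.714, 0.041, 0.008]
wrist_force: [-1.2, -14.0, -1.8]
gripper_width: 25.6
[633.988  10.237  40.825] [0.699 0.714 0.041 0.008] [ -1.182 -13.966  -1.799] [-3.411  0.334 -0.064] 25.563839134134458
```

View pics/t13.png

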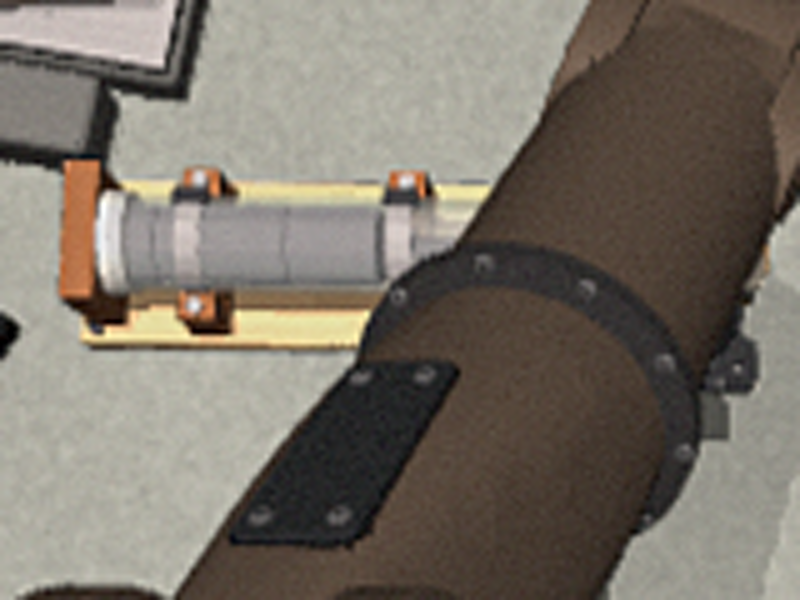

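View pics/s13.png

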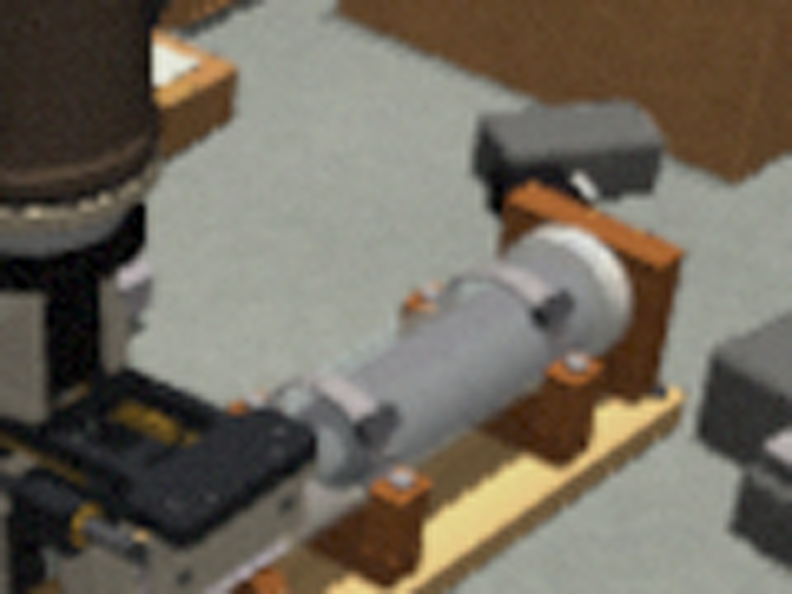

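View pics/w13.png

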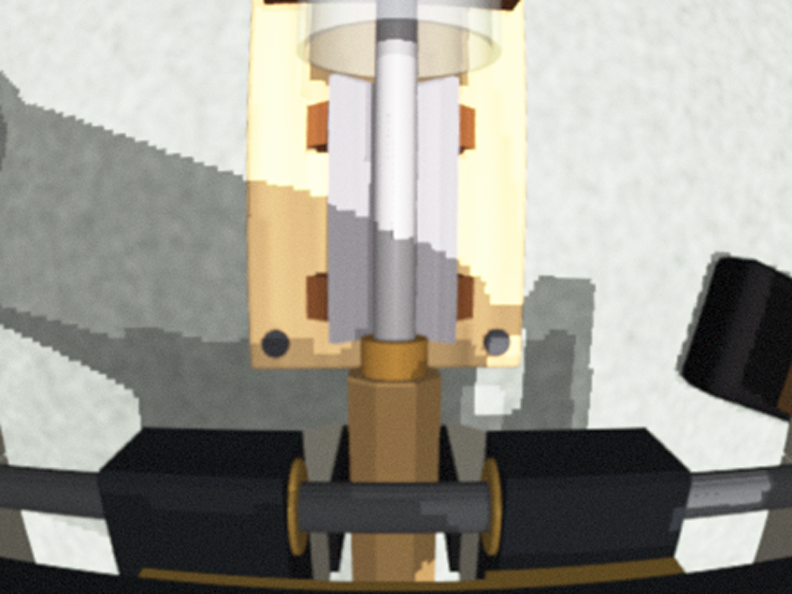

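```bash
python3 -m pendant '[[[1,0.0,0.022,-0.001,0]]]'; python3 -m pendant '[[[1,0.0,0.022,-0.001,0]]]'
```

```text
t: 13.88
tcp_pos: [633.9, 10.3, 40.7]
tcp_rot: [0.701, 0.712, 0.039, 0.01]
wrist_force: [-0.7, -24.2, -2.2]
gripper_width: 25.7
t: 13.97
tcp_pos: [633.9, 10.1, 40.6]
tcp_rot: [0.703, 0.71, 0.037, 0.013]
wrist_force: [-0.9, -18.9, -0.9]
gripper_width: 25.3
```

```bash
python3 -m pendant '[[[1,0.0,-0.02,0.0,0],[1,-0.001,-0.03,-0.002,0],[1,-0.001,-0.04,-0.002,0]]]'; python3 - <<'E'
from h import *
np.set_printoptions(precision=3,suppress=True)
st,im=snap('wrist','w14',(60,0,500,330),1.8)
s=st; print(s['tcp_pos'],s['tcp_rot'],s['wrist_force'],s['torque'],s['gripper_width'])
st,im=snap('scene','s14',(320,160,440,250),6.6)
E
```

```text
t: 14.22
tcp_pos: [633.2, -15.1, 39.1]
tcp_rot: [0.702, 0.711, 0.037, 0.013]
wrist_force: [-0.4, 0.8, -1.0]
gripper_width: 25.2
[633.21  -15.144  39.066] [0.702 0.711 0.037 0.013] [-0.377  0.769 -0.967] [-0.139  0.116 -0.052] 25.207059375774584
```

View pics/s14.png

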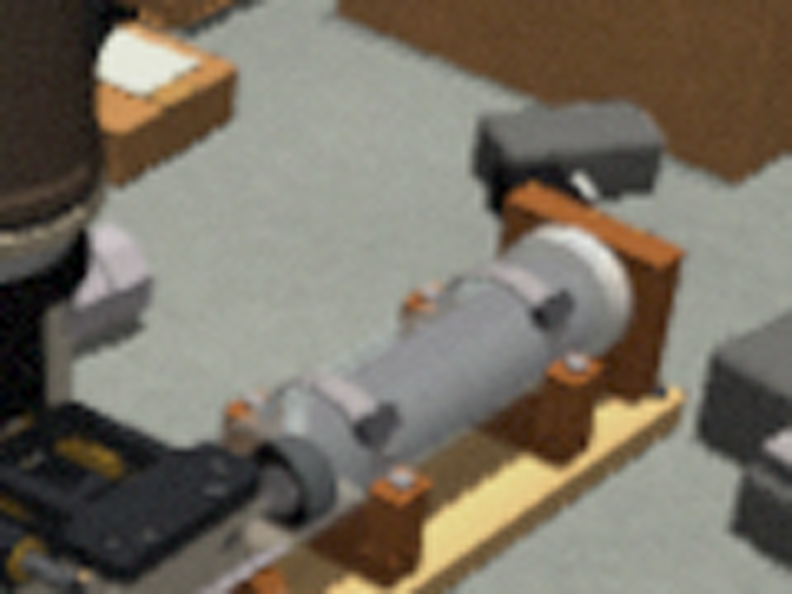

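View pics/w14.png

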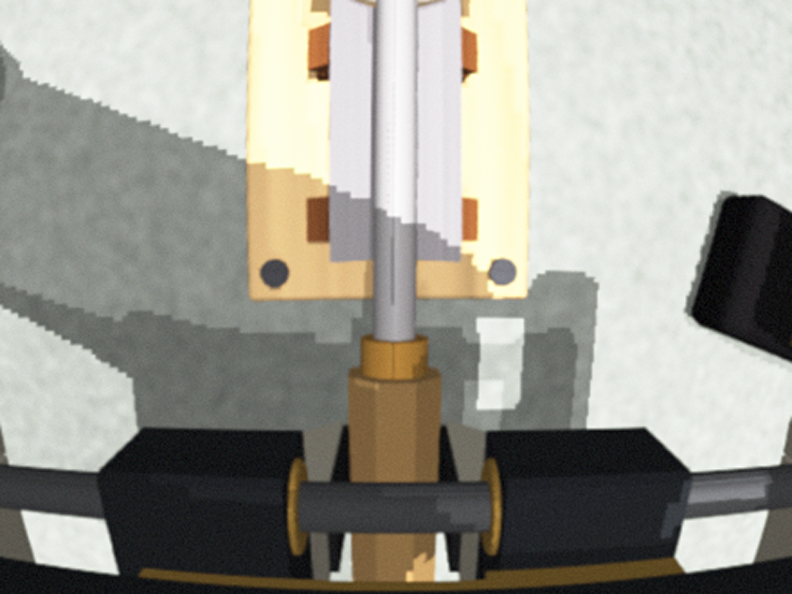

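```bash
python3 -m pendant '[[[1,0.002,-0.03,0.012,0],[1,0,-0.04,0.006,0],[1,0,-0.04,-0.001,0]]]'; python3 - <<'E'
from h import *
np.set_printoptions(precision=3,suppress=True)
st,im=snap('scene','s15',(300,190,420,280),6.6)
s=st; print(s['tcp_pos'],s['tcp_rot'],s['wrist_force'],s['torque'],s['gripper_width'])
E
```

```text
t: 14.57
tcp_pos: [633.9, -49.5, 44.6]
tcp_rot: [0.702, 0.712, 0.037, 0.012]
wrist_force: [0.9, -0.7, -1.3]
gripper_width: 25.6
[633.899 -49.484  44.625] [0.702 0.712 0.037 0.012] [ 0.883 -0.729 -1.311] [-0.335  0.134  0.005] 25.588350839896293
```

View pics/s15.png

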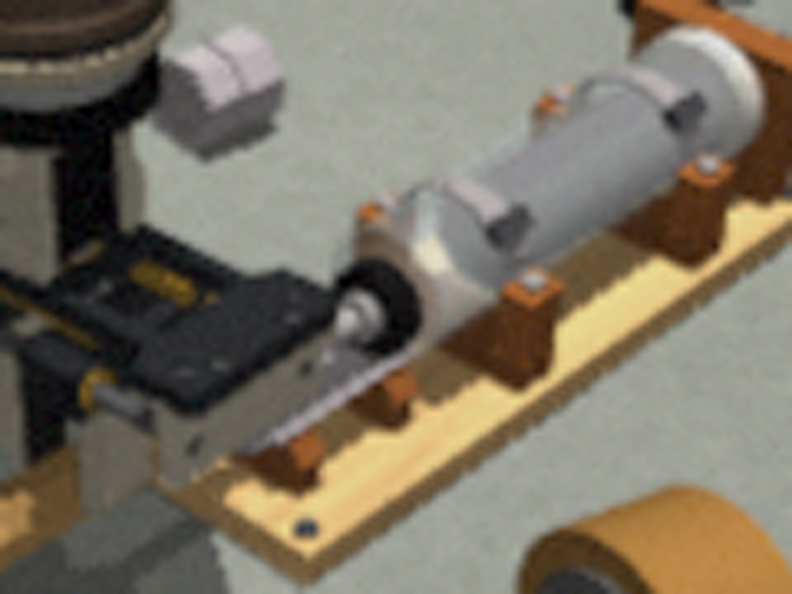

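```bash
python3 -m pendant '[[[1,0,-0.05,0.008,0],[1,0,-0.07,0.01,0],[1,0,-0.09,0.02,0],[1,0.002,-0.09,0.04,0],[1,0.002,-0.09,0.06,0],[1,0.0,-0.06,0.09,0],[1,0,0,0.09,0],[1,0,0,0.05,0]]]'; python3 - <<'E'
from h import *
np.set_printoptions(precision=3,suppress=True)
s=bot.read_state(); print(s['tcp_pos'],s['tcp_rot'],s['wrist_force'],s['torque'],s['gripper_width'])
E
```

```text
t: 15.28
tcp_pos: [628.9, -199.9, 155.0]
tcp_rot: [0.705, 0.709, 0.034, 0.01]
wrist_force: [1.0, -0.5, -0.9]
gripper_width: 25.4
[ 628.899 -199.936  155.004] [0.705 0.709 0.034 0.01 ] [ 1.013 -0.545 -0.867] [-0.286  0.036  0.004] 25.38842691413158
```

```bash
python3 -m pendant '[[[1,-0.05,-0.03,0.01,0.01],[1,-0.09,-0.06,0.01,0.02],[1,-0.1,-0.065,0.01,0.02],[1,-0.1,-0.065,0,0.02],[1,-0.1,-0.065,0,0.015],[1,-0.1,-0.06,0,0],[1,-0.07,-0.04,0,0],[1,-0.02,-0.01,0,0]]]'; python3 - <<'E'
from h import *
np.set_printoptions(precision=3,suppress=True)
s=bot.read_state(); print(s['tcp_pos'],s['tcp_rot'],s['wrist_force'],s['torque'],s['gripper_width'],2*np.degrees(np.arctan2(s['tcp_rot'][1],s['tcp_rot'][0])))
E
```

```text
t: 15.95
tcp_pos: [434.3, -326.9, 170.6]
tcp_rot: [0.679, 0.733, 0.037, 0.015]
wrist_force: [-0.4, 0.5, -2.9]
gripper_width: 25.6
[ 434.344 -326.856  170.565] [0.679 0.733 0.037 0.015] [-0.393  0.499 -2.914] [-0.377  0.179  0.008] 25.637259530937907 94.33705788785319
```

```bash
python3 - <<'E'
from h import *
np.set_printoptions(precision=1,suppress=True)
st,im=snap('scene','s16',(70,130,250,265),4.4)
print(st['tcp_pos'])
st,im=snap('wrist','w16',(60,0,500,330),1.8)
print(st['tcp_pos'])
st,im=snap('top','t16',(300,160,440,265),5.6)
print(st['tcp_pos'],bot.read_state()['tcp_pos'])
E
```

```text
[ 434.3 -326.9  170.6]
[ 434.2 -327.1  170.7]
[ 436.6 -325.6  170.6] [ 438.5 -324.2  170.5]
```

View pics/s16.png

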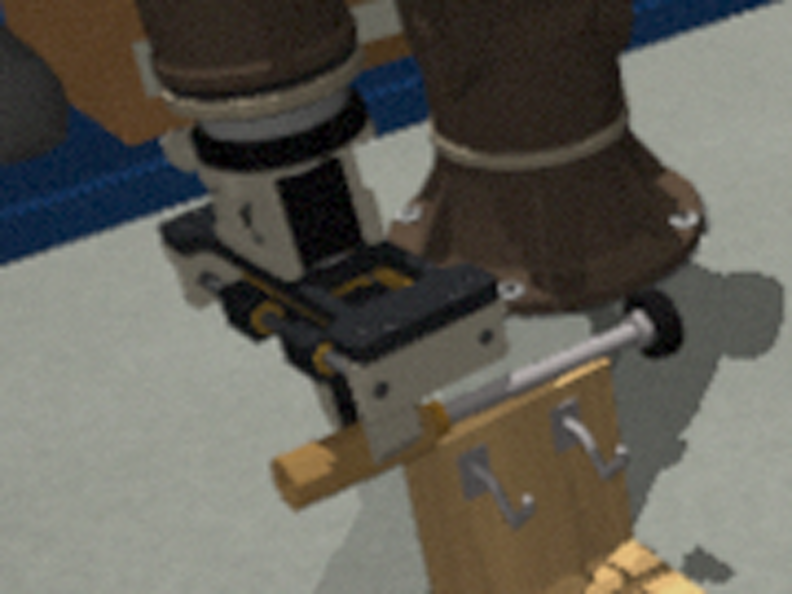

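View pics/w16.png

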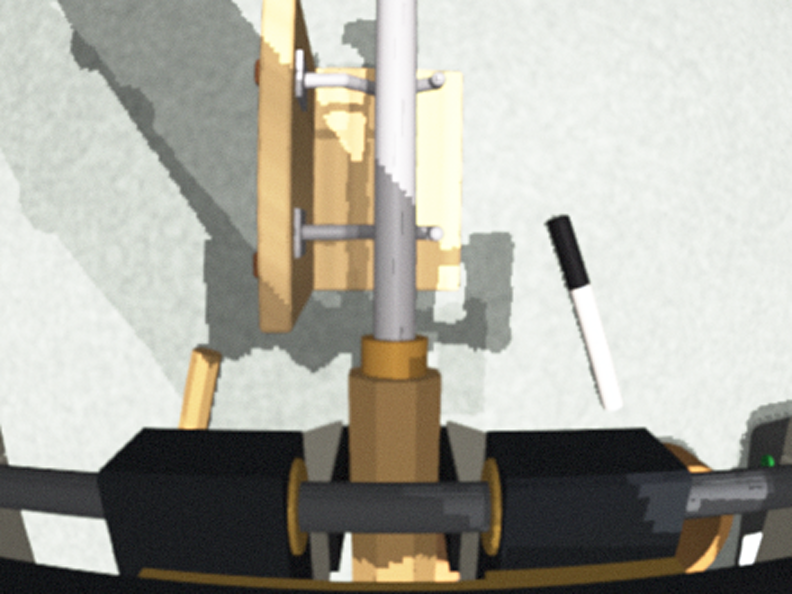

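View pics/t16.png

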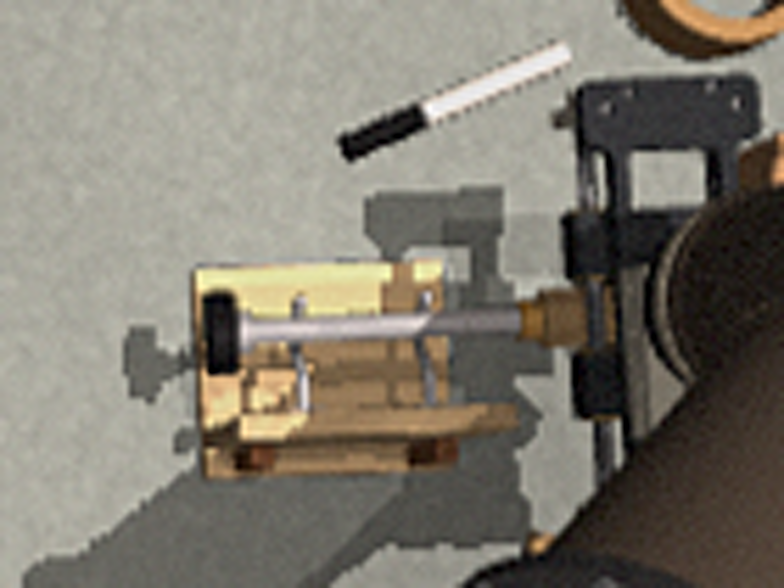

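```bash
python3 - <<'E'
from h import *
np.set_printoptions(precision=1,suppress=True)
c=lambda p:(p-np.array([70,130])+.5)*4.4-.5
for z in (193.8,188,182): print('head',z,c(proj('scene',[424,-160.9,z])))
for z in (199,193.8,188): print('end',z,c(proj('scene',[437.5,-377,z])))
t=lambda x,y:(300+(x+.5)/5.6-.5,160+(y+.5)/5.6-.5)
print('top head z190',onz('top',t(220,334),190),'rod',onz('top',t(430,324),191),onz('top',t(260,331),190))
print('hooks tips z133 top',onz('top',t(300,297),133),onz('top',t(428,294),133))
E
```

```text
head 193.8 [653.8 310.5]
head 188 [654.9 319.5]
head 182 [656.  328.7]
end 199 [287.  478.7]
end 193.8 [289.4 487.4]
end 188 [292. 497.]
top head z190 [ 422.6 -158.3  190. ] rod [ 429.4 -252.6  191. ] [ 424.4 -176.3  190. ]
hooks tips z133 top [ 446.7 -203.7  133. ] [ 449.7 -264.5  133. ]
```

```bash
python3 -m pendant '[[[1,-0.002,0.004,-0.05,0],[1,-0.004,0.002,-0.06,0],[1,-0.004,0.0,-0.05,0],[1,-0.002,0,-0.01,0]]]'; python3 - <<'E'
from h import *
np.set_printoptions(precision=3,suppress=True)
s=bot.read_state(); print(s['tcp_pos'],s['tcp_rot'],s['wrist_force'],s['torque'],s['gripper_width'],2*np.degrees(np.arctan2(s['tcp_rot'][1],s['tcp_rot'][0])))
E
```

```text
t: 16.43
tcp_pos: [442.2, -319.6, 119.1]
tcp_rot: [0.675, 0.737, 0.04, 0.017]
wrist_force: [-0.2, 0.2, -2.9]
gripper_width: 25.8
[ 442.177 -319.607  119.117] [0.675 0.737 0.04  0.017] [-0.194  0.203 -2.905] [-0.236  0.193  0.046] 25.785567269368475 95.00184093145424
```

```bash
python3 -m pendant '[[[1,-0.016,-0.003,-0.03,-0.013],[1,-0.008,0,-0.015,0]]]'; python3 - <<'E'
from h import *
np.set_printoptions(precision=3,suppress=True)
st,im=snap('wrist','w17',(60,0,500,330),1.8); s=st
print(s['tcp_pos'],s['tcp_rot'],s['wrist_force'],s['torque'],s['gripper_width'],2*np.degrees(np.arctan2(s['tcp_rot'][1],s['tcp_rot'][0])))
st,im=snap('scene','s17',(130,170,250,260),6.6); print(st['tcp_pos'])
E
```

```text
t: 16.6
tcp_pos: [437.3, -319.1, 104.8]
tcp_rot: [0.677, 0.734, 0.04, 0.018]
wrist_force: [-0.2, 1.4, -1.9]
gripper_width: 25.5
[ 437.311 -319.061  104.761] [0.677 0.734 0.04  0.018] [-0.215  1.36  -1.878] [-0.268  0.232  0.009] 25.47565878594386 94.60394227513586
[ 436.961 -318.951  104.488]
```

View pics/w17.png

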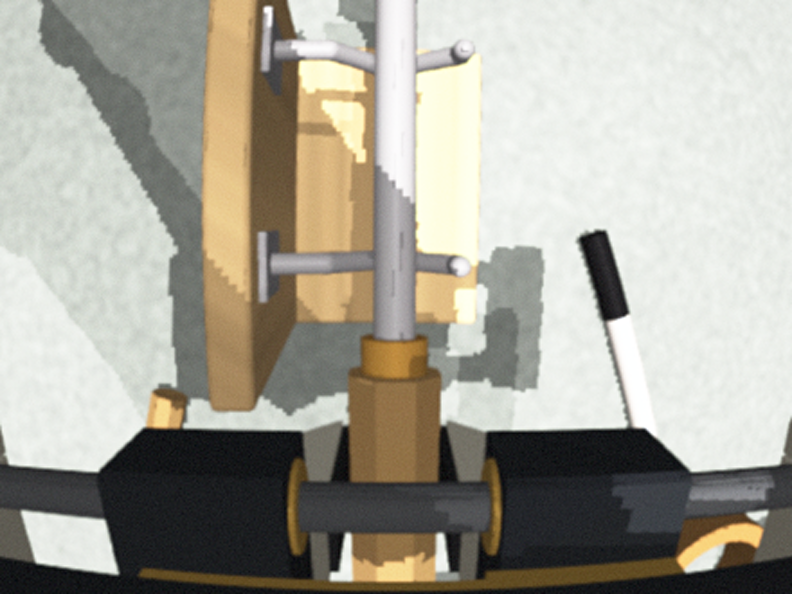

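View pics/s17.png

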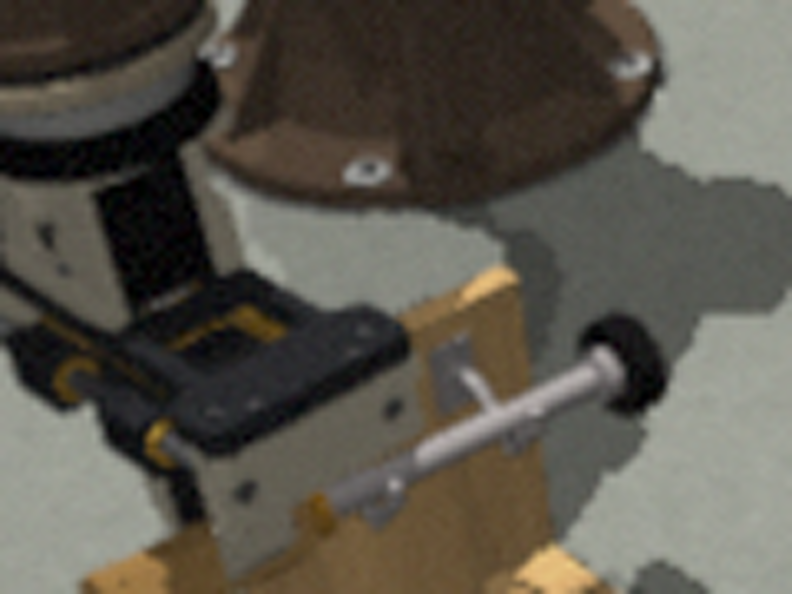

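```bash
python3 -m pendant '[[[1,-0.002,0,-0.012,0]]]'; python3 -m pendant '[[[1,-0.003,0.001,-0.012,0]]]'; python3 -m pendant '[[[1,-0.003,0.001,-0.01,0]]]'; python3 - <<'E'
from h import *
np.set_printoptions(precision=3,suppress=True)
s=bot.read_state(); print(s['tcp_pos'],s['tcp_rot'],s['wrist_force'],s['torque'])
E
```

```text
t: 16.78
tcp_pos: [437.3, -319.7, 102.4]
tcp_rot: [0.677, 0.734, 0.04, 0.018]
wrist_force: [-0.7, -0.5, -0.7]
gripper_width: 25.1
t: 16.87
tcp_pos: [437.0, -319.8, 99.2]
tcp_rot: [0.677, 0.734, 0.04, 0.019]
wrist_force: [-0.2, 0.1, 0.2]
gripper_width: 25.3
t: 16.95
tcp_pos: [436.7, -320.0, 96.6]
tcp_rot: [0.677, 0.734, 0.041, 0.02]
wrist_force: [-0.1, -0.3, 4.3]
gripper_width: 25.4
[ 436.657 -319.971   96.573] [0.677 0.734 0.041 0.02 ] [-0.133 -0.308  4.253] [-0.016  0.061 -0.091]
```

```bash
python3 -m pendant '[[[1,-0.003,0.001,-0.01,0]]]'; python3 -m pendant '[[[1,-0.003,0.001,-0.009,0]]]'; python3 - <<'E'
from h import *
np.set_printoptions(precision=3,suppress=True)
s=bot.read_state(); print(s['tcp_pos'],s['tcp_rot'],s['wrist_force'],s['torque'])
st,im=snap('scene','s18',(70,190,250,310),4.4); print(st['tcp_pos'])
E
```

```text
t: 17.03
tcp_pos: [436.6, -320.2, 94.1]
tcp_rot: [0.677, 0.734, 0.041, 0.021]
wrist_force: [1.3, 0.1, 5.3]
gripper_width: 25.3
t: 17.12
tcp_pos: [436.6, -320.5, 92.0]
tcp_rot: [0.678, 0.734, 0.041, 0.022]
wrist_force: [2.1, -1.1, 4.8]
gripper_width: 25.3
[ 436.591 -320.454   91.984] [0.678 0.734 0.041 0.022] [ 2.128 -1.128  4.778] [ 0.164 -0.301 -0.144]
[ 436.591 -320.454   91.984]
```

View pics/s18.png

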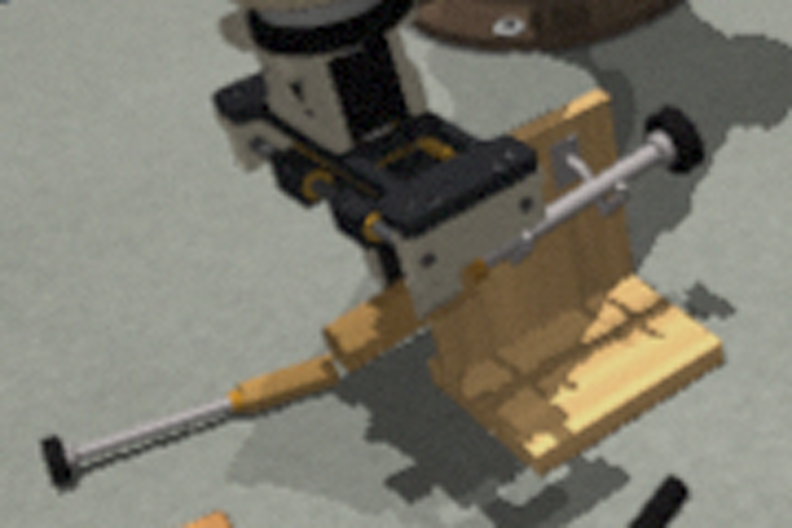

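```bash
python3 -m pendant '[[[1,-0.003,0.001,0.011,0]]]'; python3 - <<'E'
from h import *
np.set_printoptions(precision=3,suppress=True)
s=bot.read_state(); print(s['tcp_pos'],s['tcp_rot'],s['wrist_force'],s['torque'])
st,im=snap('scene','s19',(70,190,250,310),4.4); print(st['tcp_pos'])
c=lambda p:(p-np.array([70,190])+.5)*4.4-.5
print(c(proj('scene',[423.8,-154,118])),c(proj('scene',[423.8,-154,122])),c(proj('scene',[437.3,-370,118])))
E
```

```text
t: 17.25
tcp_pos: [436.1, -320.3, 94.9]
tcp_rot: [0.678, 0.734, 0.041, 0.022]
wrist_force: [3.4, -0.8, -1.9]
gripper_width: 25.4
[ 436.072 -320.306   94.898] [0.678 0.734 0.041 0.022] [ 3.434 -0.808 -1.906] [-0.196 -0.612 -0.169]
[ 436.072 -320.306   94.898]
[677.635 154.434] [676.951 148.721] [335.382 336.926]
```

View pics/s19.png

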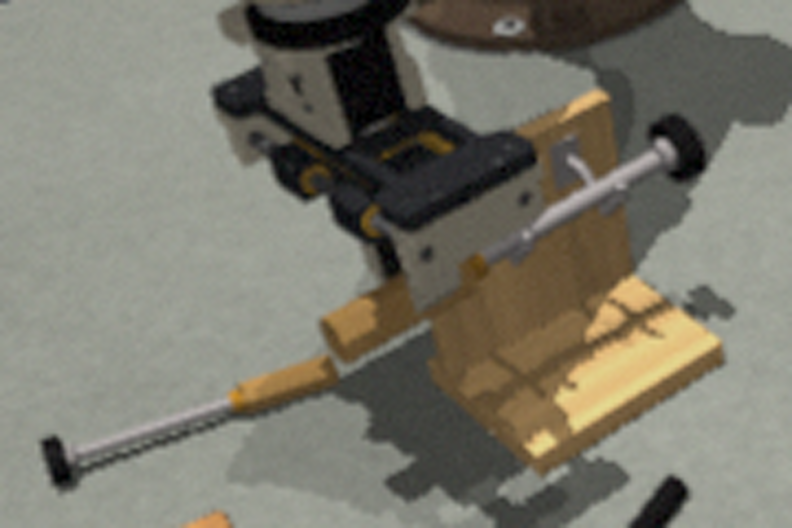

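```bash
python3 -m pendant '[[[1,-0.001,0.001,0.005,0]]]'; python3 - <<'E'
from h import *
np.set_printoptions(precision=3,suppress=True)
s=bot.read_state(); print(s['tcp_pos'],s['tcp_rot'],s['wrist_force'],s['torque'])
st,im=snap('scene','s20',(190,200,240,240),14); print(st['tcp_pos'])
st,im=snap('wrist','w20',(60,0,500,330),1.8)
E
```

```text
t: 17.38
tcp_pos: [435.4, -319.8, 97.0]
tcp_rot: [0.678, 0.734, 0.041, 0.022]
wrist_force: [0.3, -0.2, -1.8]
gripper_width: 25.6
[ 435.374 -319.787   97.016] [0.678 0.734 0.041 0.022] [ 0.291 -0.21  -1.84 ] [-0.263  0.171 -0.022]
[ 435.374 -319.787   97.016]
```

View pics/s20.png

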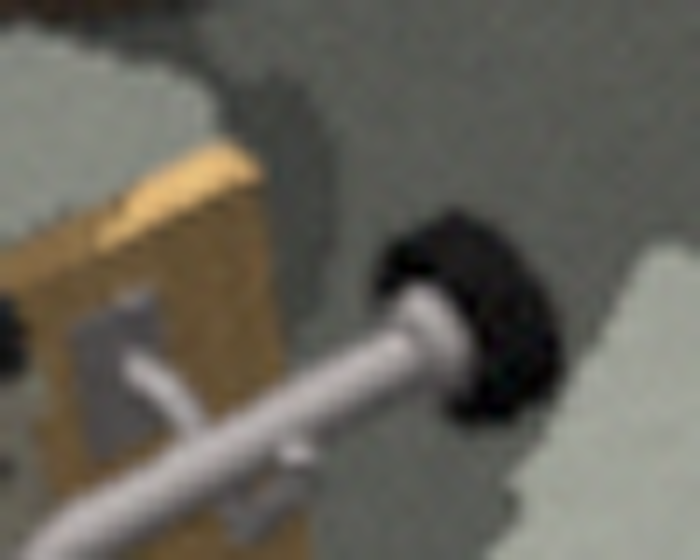

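View pics/w20.png

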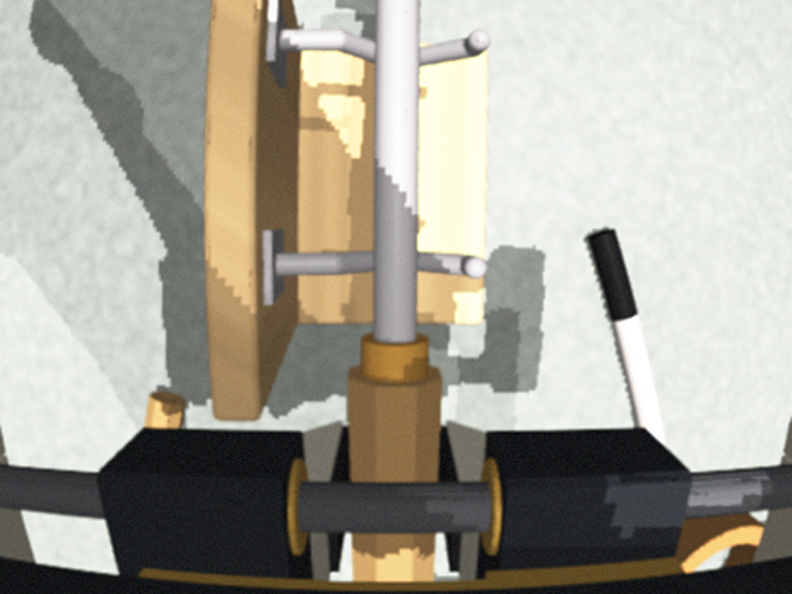

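```bash
python3 -m pendant '[[[1,0.007,0.001,-0.006,0]]]'; python3 - <<'E'
from h import *
np.set_printoptions(precision=3,suppress=True)
s=bot.read_state(); print(s['tcp_pos'],s['wrist_force'],s['torque'])
E
python3 -m pendant '[[[1,0.0,0.001,-0.007,0]]]'; python3 - <<'E'
from h import *
np.set_printoptions(precision=3,suppress=True)
st,im=snap('wrist','w21',(60,0,500,330),1.8)
s=st; print(s['tcp_pos'],s['wrist_force'],s['torque'])
st,im=snap('scene','s21',(190,200,240,240),14);s=st; print(s['tcp_pos'],s['wrist_force'],s['torque'])
E
```

```text
t: 17.57
tcp_pos: [436.5, -319.4, 95.3]
tcp_rot: [0.678, 0.734, 0.041, 0.022]
wrist_force: [0.4, 0.4, -0.9]
gripper_width: 25.1
[ 436.473 -319.377   95.256] [ 0.435  0.411 -0.911] [-0.262  0.031 -0.062]
t: 17.65
tcp_pos: [436.6, -319.2, 93.1]
tcp_rot: [0.678, 0.734, 0.041, 0.022]
wrist_force: [0.6, -1.0, 3.3]
gripper_width: 25.3
[ 436.643 -319.151   93.072] [ 0.601 -1.047  3.313] [-0.357 -0.142 -0.1  ]
[ 436.543 -319.177   92.799] [ 1.584 -1.782  1.935] [-0.204 -0.115 -0.1  ]
```

View pics/w21.png

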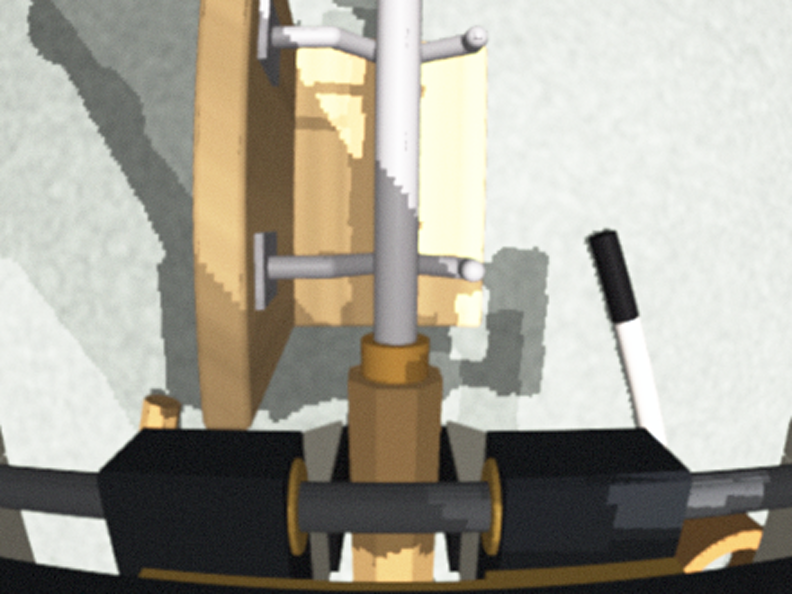

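View pics/s21.png

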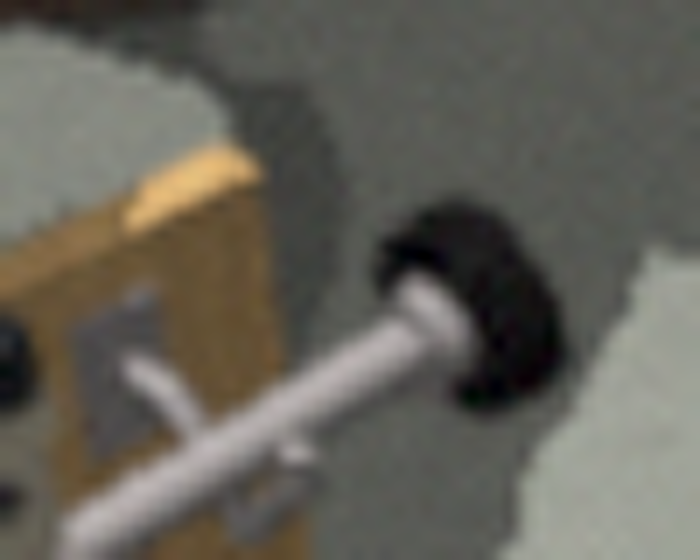

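```bash
python3 -m pendant '[[[0.47,0,0.001,-0.001,0]]]'; python3 -m pendant '[[[0.45,0,0.001,-0.003,0]]]';  python3 -m pendant '[[[0.44,0,0.001,-0.003,0]]]'; python3 - <<'E'
from h import *
np.set_printoptions(precision=3,suppress=True)
st,im=snap('scene','s22',(190,200,240,240),14);s=st; print(s['tcp_pos'],s['wrist_force'],s['torque'],s['gripper_width'])
E
```

```text
t: 17.83
tcp_pos: [436.7, -319.2, 92.8]
tcp_rot: [0.678, 0.734, 0.041, 0.022]
wrist_force: [0.4, -1.6, 3.4]
gripper_width: 25.7
t: 17.92
tcp_pos: [436.8, -319.2, 92.1]
tcp_rot: [0.678, 0.734, 0.041, 0.022]
wrist_force: [0.2, -1.3, 4.1]
gripper_width: 25.3
t: 18.0
tcp_pos: [436.9, -319.2, 91.4]
tcp_rot: [0.678, 0.734, 0.041, 0.023]
wrist_force: [0.0, -0.9, 4.8]
gripper_width: 25.1
[ 436.897 -319.214   91.384] [ 0.002 -0.896  4.752] [-0.145  0.012 -0.035] 25.100551456774127
```

View pics/s22.png

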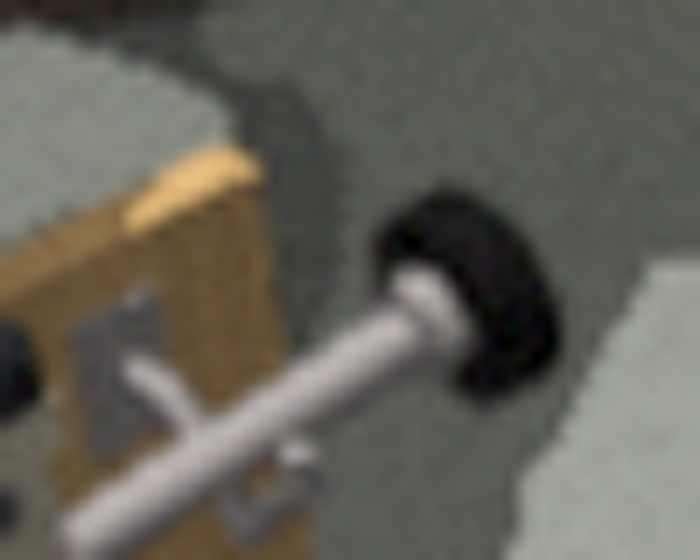

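```bash
python3 -m pendant '[[[0.44,0,0.0,0.008,0]]]'; python3 -m pendant '[[[0.43,0,0,0.002,0]]]';  python3 - <<'E'
from h import *
np.set_printoptions(precision=3,suppress=True)
st,im=snap('scene','s23',(190,200,240,240),14);s=st; print(s['tcp_pos'],s['wrist_force'],s['torque'],s['gripper_width'])
E
```

```text
t: 18.13
tcp_pos: [436.7, -319.2, 93.5]
tcp_rot: [0.678, 0.734, 0.041, 0.022]
wrist_force: [0.3, -0.4, 1.1]
gripper_width: 25.8
t: 18.22
tcp_pos: [436.6, -319.1, 94.2]
tcp_rot: [0.678, 0.734, 0.041, 0.022]
wrist_force: [0.2, -1.2, 1.3]
gripper_width: 25.9
[ 436.598 -319.071   94.204] [ 0.18  -1.158  1.314] [-0.319  0.052  0.017] 25.932771977842012
```

View pics/s23.png

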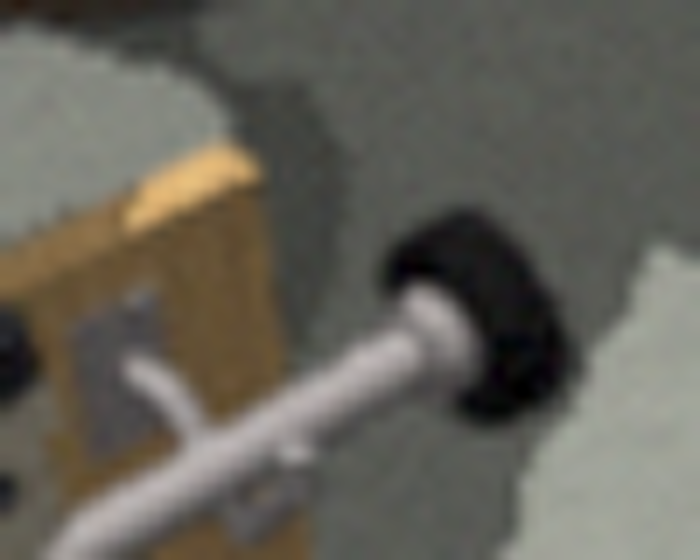

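```bash
python3 -m pendant '[[[0.42,0,0.0,0.003,0]]]'; python3 -m pendant '[[[0.41,0,0,0.003,0]]]';  python3 - <<'E'
from h import *
np.set_printoptions(precision=3,suppress=True)
st,im=snap('scene','s24',(190,200,240,240),14);s=st; print(s['tcp_pos'],s['wrist_force'],s['torque'],s['gripper_width'])
E
```

```text
t: 18.35
tcp_pos: [436.3, -318.5, 94.8]
tcp_rot: [0.678, 0.734, 0.041, 0.022]
wrist_force: [-0.7, 0.3, -0.8]
gripper_width: 26.8
t: 18.43
tcp_pos: [435.9, -318.0, 95.5]
tcp_rot: [0.678, 0.734, 0.041, 0.021]
wrist_force: [0.4, 0.7, 0.5]
gripper_width: 26.7
[ 435.947 -318.027   95.479] [0.382 0.737 0.526] [-0.019  0.165 -0.   ] 26.746588230817753
```

View pics/s24.png

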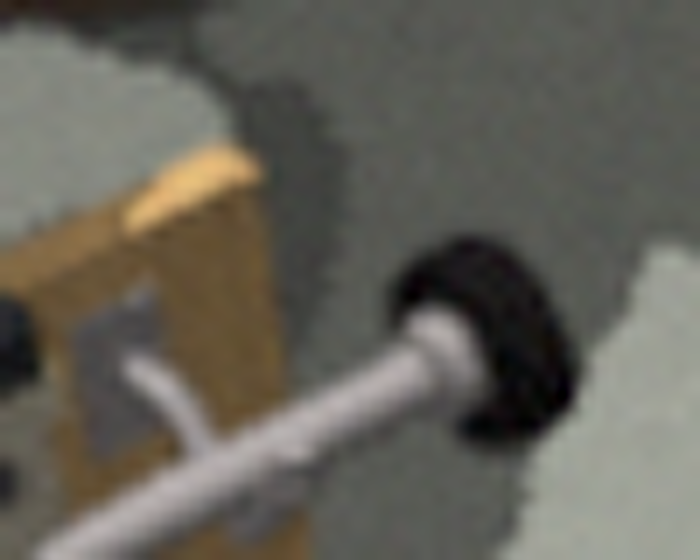

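```bash
python3 -m pendant '[[[0.2,0,-0.001,-0.003,0],[0,0,-0.002,-0.003,0],[-0.3,0,-0.004,-0.003,0],[-0.5,0,-0.004,-0.003,0],[-0.5,-0.001,0,-0.003,0],[-0.5,-0.001,0,-0.003,0],[-0.5,-0.001,0,-0.003,0],[-0.5,-0.001,0,-0.003,0]]]'; python3 - <<'E'
from h import *
np.set_printoptions(precision=3,suppress=True)
st,im=snap('scene','s25',(70,190,250,310),4.4);s=st; print(s['tcp_pos'],s['wrist_force'],s['torque'],s['gripper_width'])
st,im=snap('wrist','w25',(60,0,500,330),1.8)
E
```

```text
t: 19.15
tcp_pos: [434.2, -320.8, 87.0]
tcp_rot: [0.678, 0.734, 0.041, 0.02]
wrist_force: [-0.2, -0.9, -0.8]
gripper_width: 68.5
[ 434.208 -320.826   87.043] [-0.15  -0.94  -0.829] [-0.18   0.117  0.022] 68.53158677268937
```

View pics/s25.png

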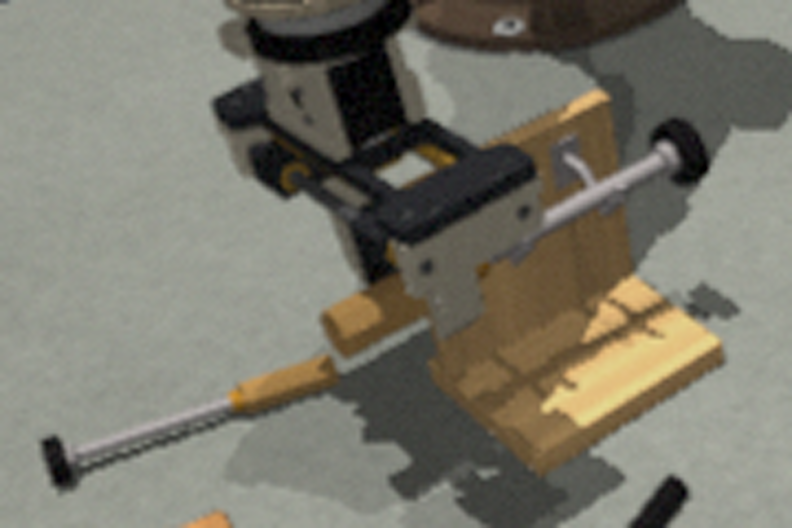

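View pics/w25.png

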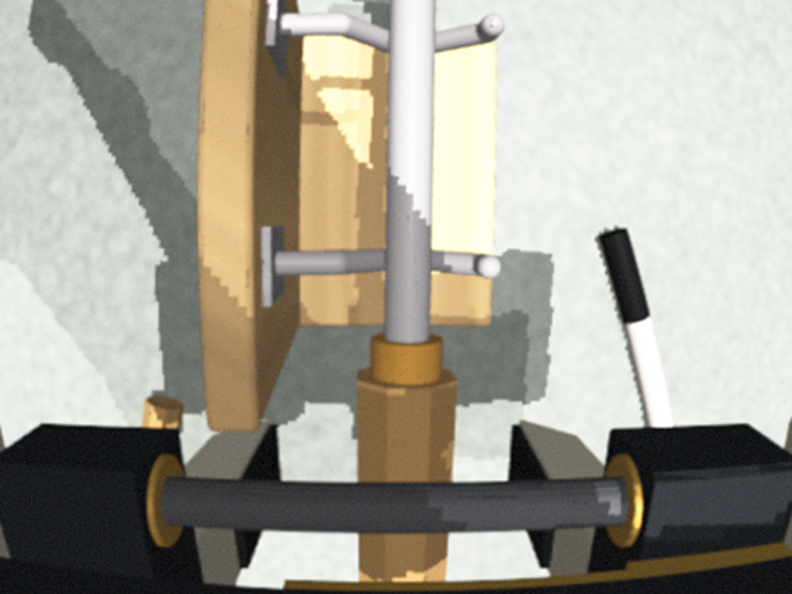

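```bash
python3 -m pendant '[[[-0.5,0.005,-0.002,0.04,0],[-0.5,0.005,-0.002,0.08,0],[-0.5,0.004,0,0.12,0],[-0.5,0.004,0,0.12,0],[-0.5,0,0,0.12,0],[-0.5,0,0,0.06,0]]]'; python3 - <<'E'
from h import *
np.set_printoptions(precision=3,suppress=True)
st,im=snap('scene','s26',(70,190,250,310),4.4);s=st; print(s['tcp_pos'],s['wrist_force'],s['torque'],s['gripper_width'])
st,im=snap('wrist','w26',(60,0,500,330),1.8)
E
```

```text
t: 19.75
tcp_pos: [434.6, -319.2, 250.3]
tcp_rot: [0.679, 0.733, 0.039, 0.014]
wrist_force: [1.2, -0.9, 0.5]
gripper_width: 69.0
[ 434.622 -319.187  250.338] [ 1.175 -0.877  0.54 ] [-0.148  0.129  0.018] 69.00286590127652
```

View pics/s26.png

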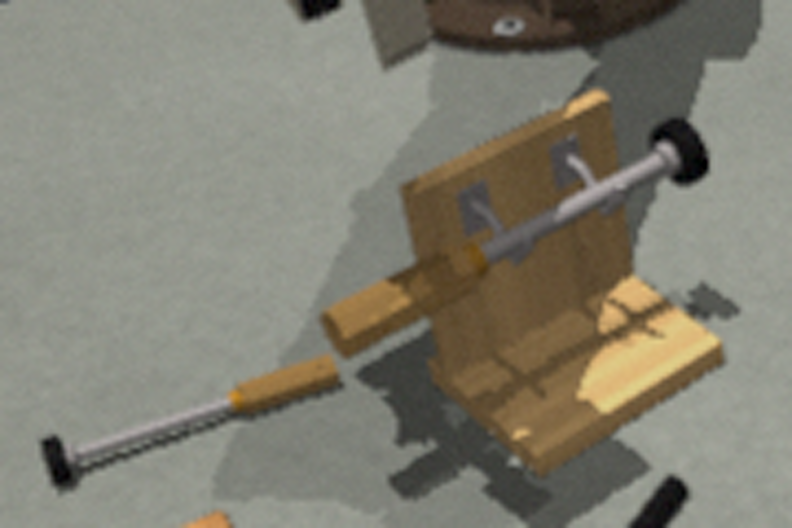

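View pics/w26.png

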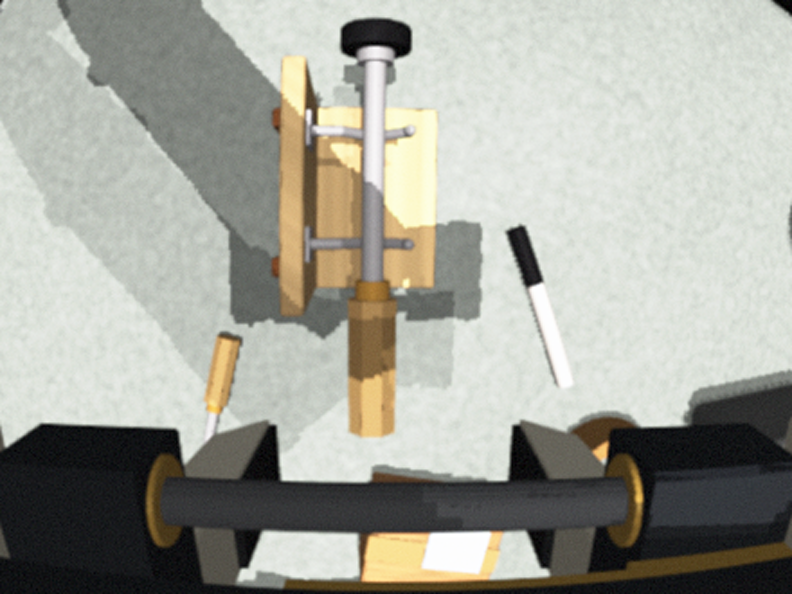

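```bash
python3 -m pendant '[[[-0.5,0,-0.03,0.03,0],[-0.5,0,0,0,0],[-0.5,0,0,0,0],[-0.5,0,0,0,0],[-0.5,0,0,0,0],[-0.5,0,0,0,0],[-0.5,0,0,0,0],[-0.5,0,0,0,0]]]'; python3 - <<'E'
from h import *
st,im=snap('top','t27'); print(st['tcp_pos'])
z=cv2.resize(im[125:185,145:285],None,fx=5.6,fy=5.6,interpolation=cv2.INTER_CUBIC); cv2.imwrite('pics/t27c.png',z[:,:,::-1])
st,im=snap('scene','s27')
a=cv2.imread('pics/scene0.png')
E
```

```text
t: 20.52
tcp_pos: [433.8, -324.9, 253.7]
tcp_rot: [0.678, 0.734, 0.039, 0.011]
wrist_force: [0.4, 0.4, 0.8]
gripper_width: 68.7
[ 433.77211888 -324.88551914  253.7310072 ]
```

View pics/t27.png

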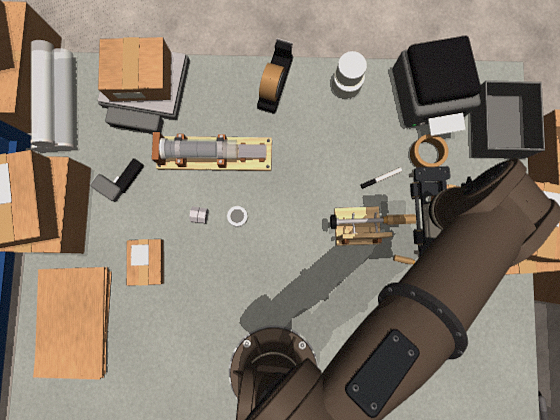

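View pics/t27c.png

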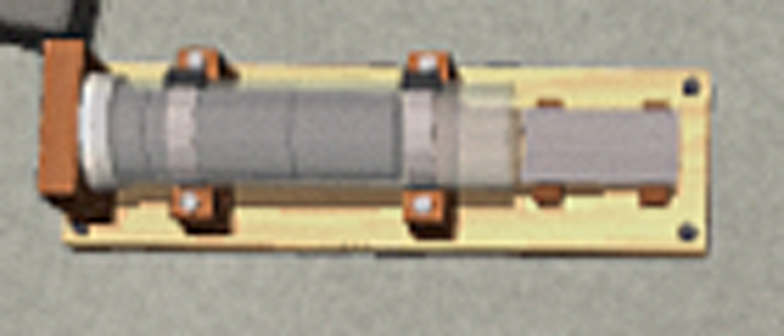

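View pics/s27.png

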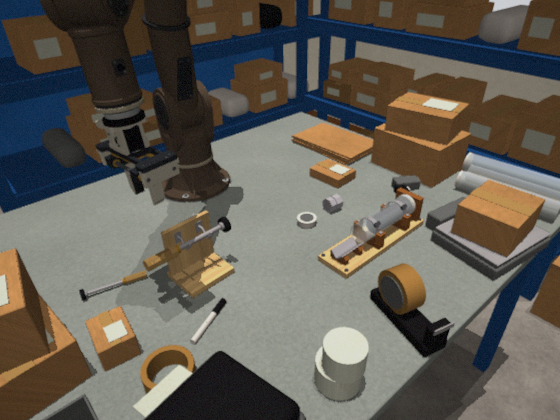

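The pictures show both tins home with no gap, the gutter empty, the pusher level on its hooks and the bystanders where they were. I'm handing in the job.

```bash
python3 - <<'E'
from h import *
print(bot.close_job(), bot.read_state()['t'])
E
```

```text
the job is handed in; nothing more can be done
the job is handed in; nothing more can be done
```

The job is done and handed in about 20.6 s in, against the 72 s limit. The loose long tin and the tin already in the tube are both home, and the pusher is back on its hooks.

- **Tins:** I laid the loose tin in the gutter and pushed it with the larger pusher until the tool stopped advancing, at about 24 N. The final top view shows both tins at the closed end with no gap, the near end at the expected depth (about 60 mm in), and the gutter empty.
- **Pusher:** The final pictures show it level on both hooks. It sits about 4–5 mm nearer the head end than at the start, which puts its mass centre closer to the middle of the hooks.
- **Bystanders:** They looked unmoved in the last scene and top views. The last wrist force was under 1 N, with the gripper clear above the stand.

**What did not go cleanly:**
- **Arm drift:** The arm drifted 1–2 mm per row and tilted about 3°, which I corrected as I went.
- **Bench contact:** When I gripped the tin, the fingertips pressed the bench briefly with about 31 N.
- **Gutter contact:** The tin met the gutter with about 19 N.
- **Hanging the pusher:** On my first lowering I went a few mm too far and the pusher's nose tipped up. I eased the grip in small steps until it settled onto both hooks.

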